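# Fit the retaining ring on the shaker drive spindle

## Robot

A 6-joint arm with a two-finger parallel gripper is mounted at the origin on the work surface. World frame = base frame: x ahead of the robot, y to its left, z up, the work surface at z = 0. Lengths are in m, angles in rad, forces in N, time in s.
With the tool pointing down it reaches from about 0.25 to 0.85 m from the base axis. Payload 12.5 kg.
Tool frame: the origin (TCP) lies at the very end of the fingers, on their centre line; the grasp point (between the pads) lies 19 mm behind it; z points along the fingers, y is the direction in which the jaws open and shut (so a half turn about z gives the same grasp; the last joint's range is limited). The gripper opens to 93 mm and grips with 3 to 60 N. Pads are 15 mm wide; open, the fingers measure 128 mm over their backs; the gripper's body (75 mm by 188 mm) begins 65 mm behind the grasp point.
Start: joints at [-1.366, 0.351, 1.652, -0, 1.139, -0.085], TCP at [0.157, -0.527, 0.219] pointing down, gripper open.
Joint ranges: [-2.75, 2.75], [-0.79, 2.1], [0.01, 2.65], [-1.57, 4.71], [0.07, 3.14], [-2.87, 2.87]. Speed limits (rad/s): [2.22, 2.22, 2.79, 3.14, 3.14, 3.14].

## Interface

Orientations are given as a unit quaternion [x, y, z, w].
In Python, from cell import get_obs, eyes, ticket gives the robot as it stands.
- The arm moves only by the shell command python3 -m handwheel 'ROWS'. ROWS is JSON, a list of rows, each a list of 5 numbers: the opening, from 0 (shut) to 1 (fully open), then the shift along the tool's x, y, z in mm, then the turn about the tool's z in degrees. A call has 1 to 8 rows; each row is the pose to reach, as a shift and turn from the pose commanded when the call began, along the tool's axes at that moment; what a row does not reach only later rows make up. A row lasts 1/8 s, in which the tool goes at most 62.5 mm and 10.7 degrees, less where a joint would pass 70% of its speed; a pose out of reach is approached as far as the arm can. A call with a gripper value outside its range is refused whole. The fingers move at their own pace and stop on an object; the grip force is fixed at half the most. Time passes only in rows, so rows that repeat a pose let the fingers close. It gives the time, the measured TCP pose, the force and the opening at its end, in the units of the state.
- get_obs(): the state, without advancing time (a new reading comes with each control period).
- eyes.read_camera(name): name is "side" or "top" or "wrist"; returns a dict with "frame" (400x640x3 uint8, red, green, blue), "camera_matrix" (3x3 intrinsics, pixels), "R" (3x3) and "t" (3): a world point X has camera coordinates R X + t; the wrist camera has in their place "tool_from_camera" (4x4, takes a point from camera to tool coordinates, whose origin is the TCP and whose axes are the flange's). Camera axes: x right, y down, z forward; pixel columns grow to the right and rows downward; lengths in m; the calibration is good to about 2 mm. A picture is of the moment at which its call begins: read the wrist's pose just before it. There is no depth.
- ticket.job_done(): hands the job in, once; it reports no verdict.
The state is a dict: "time": time; "joint_positions": joint angles; "joint_velocities": joint speeds; "joint_torque": joint torques, N m; "position": TCP position; "orientation": TCP orientation; "ft_force": force on the tool from outside, world axes, zero at the start; "torque": the same for the moment, N m; "gripper_width": opening from 0.0 (shut) to 1.0 (fully open).
Only numpy, scipy, OpenCV 4.12 (cv2) and the standard library are available. Lean on these libraries where they do the work, as an engineer would, in place of code of your own. Each camera call takes 0.05 s, during which the arm holds its last target.

## Task

Take the spreading pliers from their stand, use them to spread the retaining ring and lift it off its dispenser, and slide it down the spindle of the open drive unit, gently pressing the sprung hub down until the ring can close fully in the spindle's groove and hold the hub down. Then put the pliers back upright in their stand, fully seated, and let go; do not touch the ring with the fingers and leave the other things on the bench alone.

Things in the scene. Friction and masses are not known exactly. Their poses are not given: they have to be found in the camera images.
- pliers_grip (a point): Centre of the upright pliers' two handles. x: hinge axis; y: squeezing line, along which the tips spread; z up. Rubber handles 20 mm wide in x, from 26 mm below to 16 mm above this point. Outer faces 62 mm apart at rest (69 mm at their tops), each leaning outward by 0.215 rad; upright and 38 mm apart at the pliers' built-in stop. Pliers' mass about 150 g
- jaw_l (a joint): Squeeze of the pliers (rad, each half): 0 at rest, 0.215 at the stop; at about 0.07 the pins meet the ring's lugs. A spring opens them: 4 N per handle at rest, 7 N at the stop, 10 to 13 N at the stop with the ring on the tips; so they follow the fingers both ways
- pliers_tip (a point): Midway between the two tips, 120.5 mm below pliers_grip. Each tip is a pin 4 mm thick, 3 mm long, under a shoulder 12 mm (x) by 7 mm (y) that bears on the ring's lugs. At rest the pins are 2 mm either side of the middle (8.5 mm over all) and end 1.5 mm below this point; at the stop 15 mm either side and 2 mm higher. Nothing else is below the joint but the two slim jaws
- stand_seat (a point): Centre of the stand's seat, 85 mm above the bench, on which the pliers' joint block (44 x 20 x 16 mm, underside 68 mm below pliers_grip) rests; axes as those of the seated pliers. Two white posts with a 36 mm gap in x for the jaws, open to both sides in y; 6 mm high blue lips leave 3 mm play around the block
- ring_center (a point): Centre of the dark steel open ring, half-way up its 4 mm thickness; 38 mm wide. It lies flat around a 15 mm boss, 5 mm high, on the dispenser. Its gap faces its own -x; y is across the gap, z up. Four inner prongs lie on a 20.6 mm circle when free, about 28 mm at the pliers' stop. When spread, its centre shifts about 3 mm nearer to the tips. Mass about 40 g
- ring_gap (a point): Middle of the free ring's gap, 21 mm from ring_center along the ring's -x, at half thickness: the pins go down here. Either side a lug has a V notch open to the gap, 11 mm long in x, 8.5 mm from the middle at its bottom and 4.8 mm at its edges. The spread pins press into the notches and friction carries the ring. This point stays with the ring's back
- ring_l (a joint): Spread of the ring (rad, each half): 0 free, about 0.02 when closed in the groove, above 0.17 it passes over the 25 mm spindle, about 0.22 at the pliers' stop
- platform_center (a point): Top centre, as at the start, of the dispenser's platform (66 mm disc, 40 mm above the bench) on which the ring lies. The platform yields up to 9 mm straight down at 2 to 5 N, so the tips can be pressed lightly into the gap. Fixed base 90 x 90 mm
- drive_axis (a point): On the axis of the upright spindle, at the top face of the fixed white drive housing (150 x 150 mm, 45 mm high). Spindle 25 mm thick, with a conical nose 7 mm high and 17 mm across at its top. The nose's top stands 44 to 59 mm above this point (differs from unit to unit, not measured); a groove 6 mm high and 21 mm thick lies 13 to 19 mm below the nose's top
- hub (a joint): How far (m) the hub, a 58 mm pulley round the spindle, is pressed down. At 0 its flat top is level with the groove's upper edge and hides it; at its hard stop, 0.0057, it is just above the groove's lower edge. The spring pushes up 3.5 N at 0, 8 N at the stop; above 20 N it would be harmed. Closed in the groove, the ring holds it at about 0.004
- pipette: Bystander: a blue and white pipette about 210 mm long, lying; origin under its handle part
- tip_box: Bystander: an open clear tip box, 80 x 120 x 50 mm; origin under its centre
- bottle: Bystander: a white bottle 52 mm thick, 90 mm high; origin under its centre
Things that resemble listed ones, but are neither listed nor needed, are in the scene too. There is more than one size of the part that bears ring_center; the job needs the smallest.

How it is judged:
By the outcome, as a careful person would: the job done as asked, in the order asked, and still so for the second after the job is handed in, with the robot touching nothing.
It also fails if it takes over 67 s, if anything falls off the work surface, if the arm or the gripper's body presses on something with over 40 N, if the wrist force passes 120 N, or if a joint passes its speed limit or range.

## Working session

There is one attempt and no reset: what is moved stays moved. The work goes in short steps, Python scripts to look and compute and a shell command to move; the robot and the scene stay as the last step left them, time stands still between calls to the robot, and variables do not carry over. Pictures are saved under pics/ and viewed, and the job is handed in when it is done.

```bash
ls -la; mkdir -p pics; python3 - <<'E'
from cell import get_obs, eyes, ticket
import cv2
o=get_obs(); print({k:o[k] for k in ('time','position','orientation','ft_force','gripper_width')})
for n in ('side','top','wrist'):
    c=eyes.read_camera(n); cv2.imwrite(f'pics/{n}0.png',c['frame'][:,:,::-1])
    print(n,c['camera_matrix'].round(1).tolist(), c['R'].round(3).tolist() if 'R' in c else c['tool_from_camera'].round(3).tolist(), c.get('t'))
E
```

```text
total 12
drwxr-xr-x  3 agent agent 4096 Dec  6 02:50 .
drwxr-xr-x 23 root  root  4096 Dec  6 02:50 ..
drwxr-xr-x  2 agent agent 4096 Dec  6 02:50 pics
{'time': 0.0, 'position': array([ 0.15711743, -0.52671426,  0.21811672]), 'orientation': array([ 9.89518205e-01,  1.44406980e-01, -3.73847718e-05, -5.86556784e-04]), 'ft_force': array([-0.21028647,  0.17193163,  0.04989792]), 'gripper_width': 1.001692852341324}
side [[475.1, 0.0, 320.1], [0.0, 475.1, 201.8], [0.0, 0.0, 1.0]] [[-0.996, -0.086, 0.011], [-0.059, 0.577, -0.815], [0.064, -0.812, -0.58]] [0.56925362 0.1069456  0.99570553]
top [[422.4, 0.0, 324.7], [0.0, 422.4, 194.5], [0.0, 0.0, 1.0]] [[-0.018, -0.999, -0.029], [-0.989, 0.022, -0.147], [0.148, 0.026, -0.989]] [0.07722163 0.55987715 1.03334637]
wrist [[301.7, 0.0, 317.7], [0.0, 301.7, 198.0], [0.0, 0.0, 1.0]] [[0.001, -0.959, -0.285, 0.08], [1.0, 0.001, -0.001, -0.0], [0.001, -0.285, 0.959, -0.167], [0.0, 0.0, 0.0, 1.0]] None
```

View pics/side0.png

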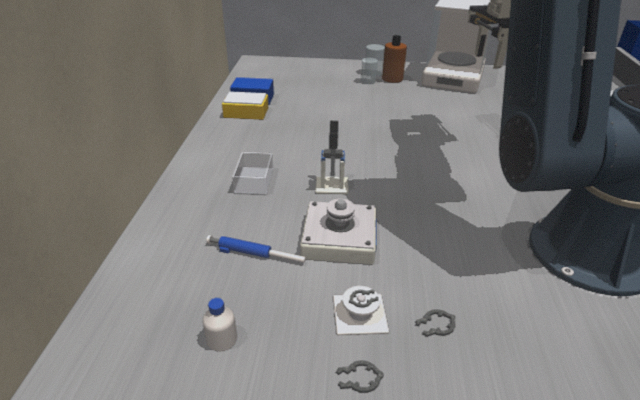

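View pics/top0.png

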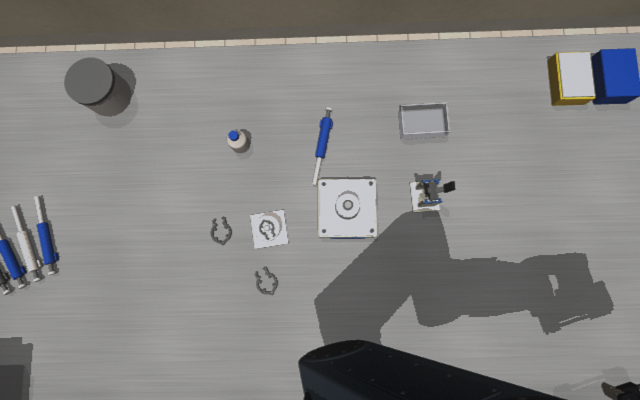

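View pics/wrist0.png

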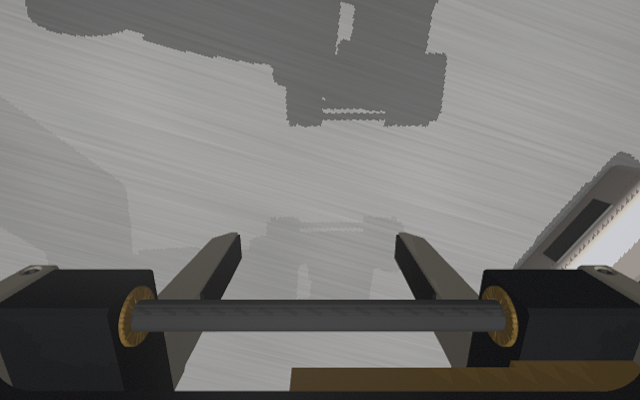

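Top view: stand with pliers near (427,190), drive unit near (347,208), and the dispenser with a ring at (268,230). Two rings lie loose on the bench at (221,230) and (265,280). I'll enlarge these for a closer look.

```bash
cat > h.py <<'E'
import numpy as np, cv2
from cell import get_obs, eyes, ticket
from scipy.spatial.transform import Rotation as Ro
def cam(n):
    o=get_obs(); c=eyes.read_camera(n); K=np.array(c['camera_matrix'])
    if 'R' in c and c.get('R') is not None: R=np.array(c['R']);t=np.array(c['t'])
    else:
        T=np.array(c['tool_from_camera']); W=np.eye(4); W[:3,:3]=Ro.from_quat(o['orientation']).as_matrix(); W[:3,3]=o['position']
        M=np.linalg.inv(W@T); R=M[:3,:3]; t=M[:3,3]
    return c['frame'],K,R,t
def onplane(p,z,K,R,t):
    d=R.T@np.linalg.solve(K,[p[0],p[1],1.]); C=-R.T@t
    return C+d*(z-C[2])/d[2]
def proj(X,K,R,t):
    q=K@(R@np.array(X,float)+t); return q[:2]/q[2]
def tri(obs):
    A=np.zeros((3,3));b=np.zeros(3);L=[]
    for p,K,R,t in obs:
        d=R.T@np.linalg.solve(K,[p[0],p[1],1.]);d/=np.linalg.norm(d);C=-R.T@t
        P=np.eye(3)-np.outer(d,d);A+=P;b+=P@C;L.append((C,P))
    X=np.linalg.solve(A,b); return X,[np.linalg.norm(P@(X-C)) for C,P in L]
def crop(f,x0,y0,w,h,s,name):
    im=cv2.resize(f[y0:y0+h,x0:x0+w],None,fx=s,fy=s,interpolation=cv2.INTER_CUBIC)
    cv2.imwrite('pics/'+name,im[:,:,::-1])
E
python3 - <<'E'
from h import *
f,K,R,t=cam('top'); np.savez('top0.npz',f=f,K=K,R=R,t=t)
crop(f,200,195,100,75,8,'c_top_ring.png'); crop(f,305,160,160,85,5,'c_top_drv.png')
f,K,R,t=cam('side'); np.savez('side0.npz',f=f,K=K,R=R,t=t)
crop(f,300,110,100,75*2,4,'c_side_a.png'); crop(f,320,275,150,125,5,'c_side_b.png')
E
```

```text
(no output)
```

View pics/c_top_ring.png

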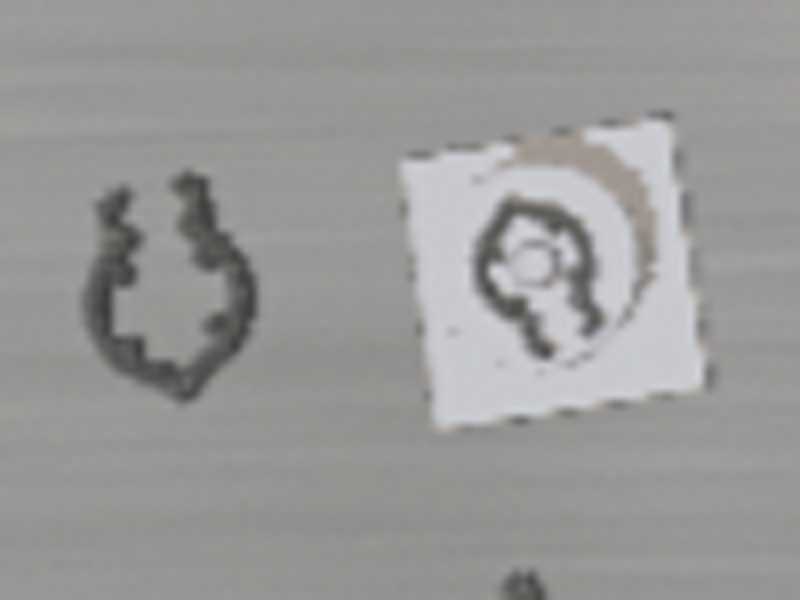

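View pics/c_top_drv.png

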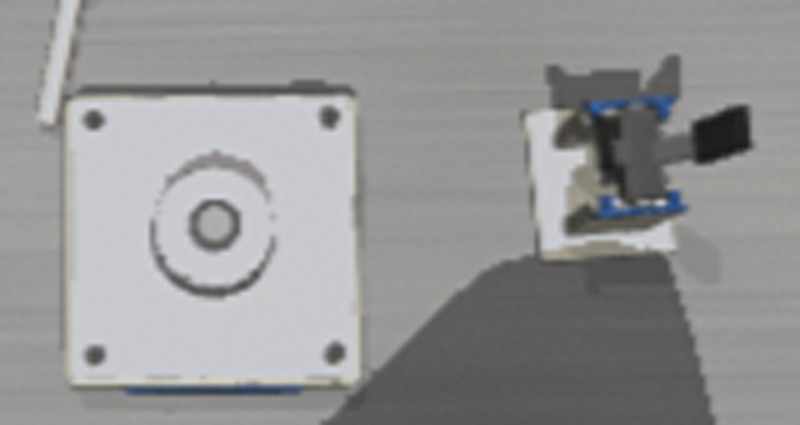

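View pics/c_side_a.png

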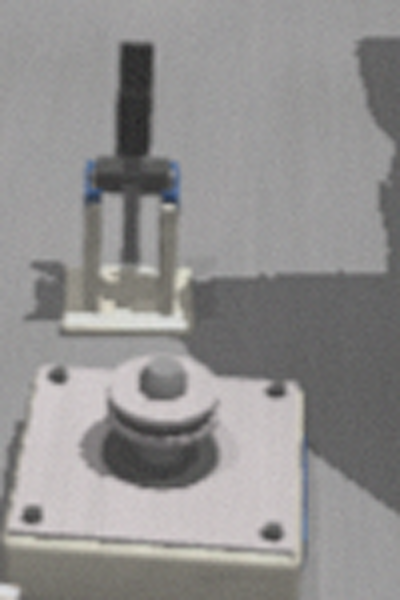

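View pics/c_side_b.png

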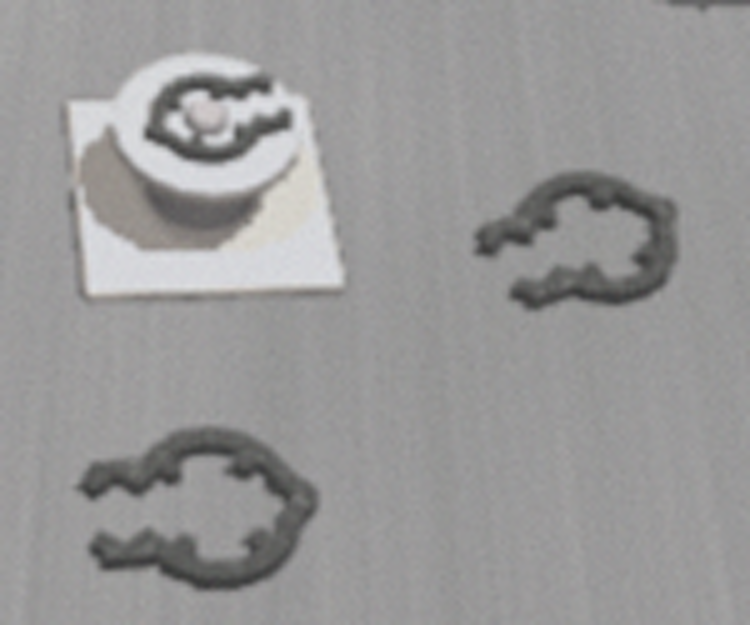

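Three open rings are in view: on the dispenser at (268,230), and loose on the bench at (221,230) and (265,280). The one on the dispenser is clearly the smallest and lies around the boss on the round platform, as described, so it is the one meant. The crop confirms it, with its gap facing down in the image (world -x, slightly to -y). Next, first measurements.

```bash
python3 - <<'E'
from h import *
T=np.load('top0.npz'); S=np.load('side0.npz')
kt=(T['K'],T['R'],T['t']); ks=(S['K'],S['R'],S['t'])
# housing corners approx, top face z=.045
def q(n,p,z): print(n,onplane(p,z,*kt).round(4))
ox,oy,s=305,160,5
for n,p in dict(tl=(67,97),tr=(357,93),bl=(68,384),br=(358,382),nose=(215,224)).items():
    q('drv '+n,(ox+p[0]/s-.5,oy+p[1]/s-.5),.045 if n!='nose' else .045+.05)
print('nose tri',tri([((ox+215/5-.5,oy+224/5-.5),*kt),((300+163/4-.5,110+365/4-.5),*ks)]))
# dispenser base corners, z~? ring at z .042
for n,p,z in [('tl',(402,160),0.005),('tr',(672,115),.005),('bl',(437,428),.005),('br',(706,388),.005),('boss',(533,263),.045),('ringback',(512,203),.042),('lugL',(543,350),.042),('lugR',(590,325),.042)]:
    q('disp '+n,(200+p[0]/8-.5,195+p[1]/8-.5),z)
# stand: lips blue
for n,p,z in [('blk',(643,155),.101),('blue1',(632,103),.09),('blue2',(642,205),.09),('handR',(722,135),.165),('btl',(528,112),.005),('bbr',(675,248),.005),('bbl',(542,258),.005)]:
    q('stand '+n,(ox+p[0]/s-.5,oy+p[1]/s-.5),z)
E
```

```text
drv tl [0.6018 0.0824 0.045 ]
drv tr [ 0.6004 -0.0655  0.045 ]
drv bl [0.4556 0.0842 0.045 ]
drv br [ 0.4537 -0.0607  0.045 ]
drv nose [0.5285 0.0099 0.095 ]
nose tri (array([0.52912292, 0.01003219, 0.10256617]), [np.float64(0.0015728760932109654), np.float64(0.001572876093211446)])
disp tl [0.5183 0.2651 0.005 ]
disp tr [0.5313 0.1759 0.005 ]
disp bl [0.4306 0.253  0.005 ]
disp br [0.4418 0.1652 0.005 ]
disp boss [0.4806 0.2151 0.045 ]
disp ringback [0.5    0.2223 0.042 ]
disp lugL [0.4534 0.2124 0.042 ]
disp lugR [0.4609 0.1975 0.042 ]
stand blk [ 0.5565 -0.1953  0.101 ]
stand blue1 [ 0.5838 -0.194   0.09  ]
stand blue2 [ 0.5338 -0.196   0.09  ]
stand handR [ 0.5549 -0.2161  0.165 ]
stand btl [ 0.5955 -0.1588  0.005 ]
stand bbr [ 0.5219 -0.2314  0.005 ]
stand bbl [ 0.5181 -0.1623  0.005 ]
```

```bash
python3 -m handwheel '[[1,40,-17,-20,2],[1,95,-41,-40,4],[1,150,-64,-62,6],[1,205,-88,-62,8],[1,260,-111,-62,10],[1,315,-135,-62,12],[1,370,-158,-62,14],[1,425,-182,-62,14.6]]'
```

```text
time: 1.25
position: [0.5138, -0.2297, 0.2807]
orientation: [1.0, 0.017, 0.0, 0.0]
ft_force: [-0.7, -0.3, -0.2]
gripper_width: 1.0
```

```bash
python3 -m handwheel '[[1,22,-17,0,0],[1,43,-33,0,0],[1,43,-33,0,0],[1,43,-33,0,0]]'; python3 - <<'E'
from h import *
for n in ('wrist','side'):
    f,K,R,t=cam(n); np.savez(n+'1.npz',f=f,K=K,R=R,t=t); cv2.imwrite(f'pics/{n}1.png',f[:,:,::-1])
print(get_obs()['position'],get_obs()['orientation'])
S=np.load('side1.npz'); crop(S['f'],310,110,60,90,6,'c_side1.png')
E
```

```text
time: 1.75
position: [0.5537, -0.1971, 0.2805]
orientation: [1.0, 0.017, -0.0, -0.0]
ft_force: [-0.6, -0.4, -0.2]
gripper_width: 0.999
[ 0.55366528 -0.19738991  0.28070136] [ 9.99854797e-01  1.70405271e-02 -6.02572238e-05  5.02373018e-05]
```

View pics/wrist1.png

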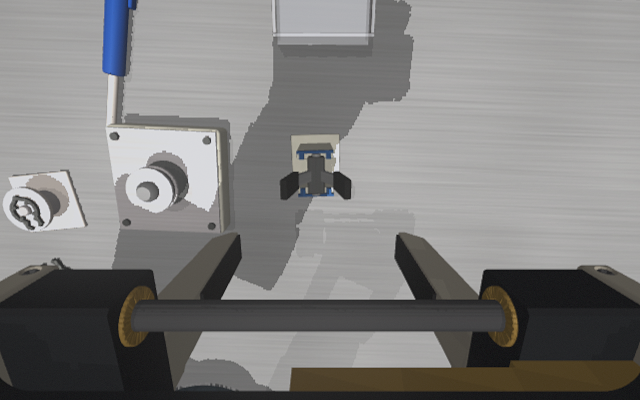

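View pics/c_side1.png

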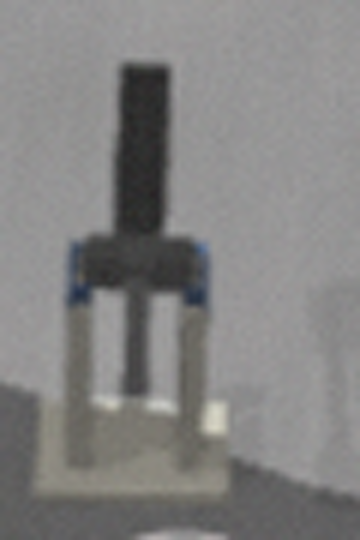

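```bash
python3 - <<'E'
from h import *
W=np.load('wrist1.npz'); crop(W['f'],265,125,100,75,8,'c_w1_st.png'); crop(W['f'],0,110,240,150,3.3,'c_w1_dr.png')
k=(W['K'],W['R'],W['t'])
o=get_obs(); print(proj([.5537,-.1974,.169],*k))
E
```

```text
[318.44061037 195.1060751 ]
```

View pics/c_w1_st.png

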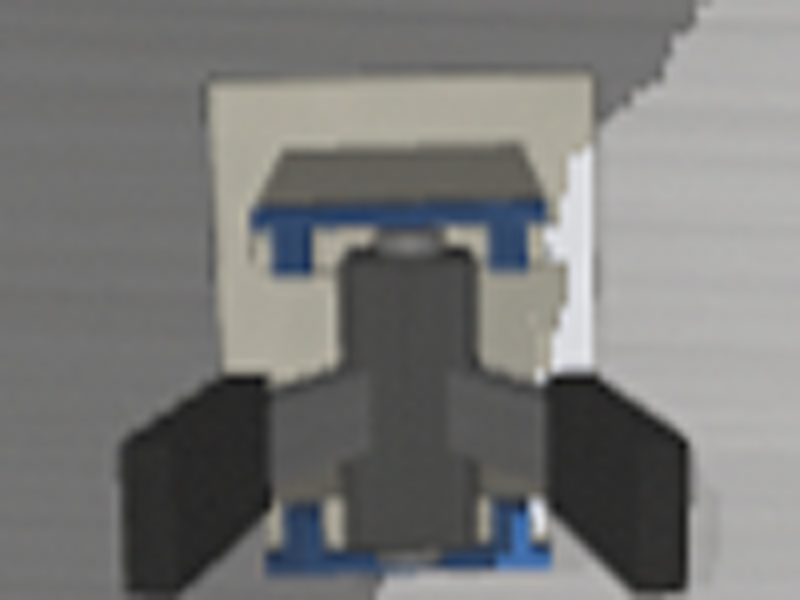

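View pics/c_w1_dr.png

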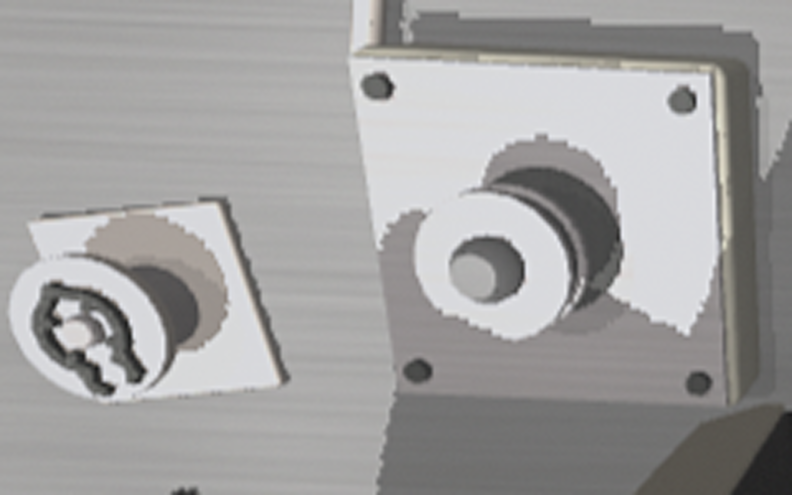

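```bash
python3 - <<'E'
from h import *
W=np.load('wrist1.npz');k=(W['K'],W['R'],W['t'])
T=np.load('top0.npz'); kt=(T['K'],T['R'],T['t'])
f=lambda p:(265+p[0]/8-.5+.06,125+p[1]/8-.5+.06)
P=[onplane(f(p),.168,*k) for p in [(122,440),(128,595),(688,440),(686,592)]]
for p in P: print(p.round(4))
print('handle ctr',np.mean(P,0).round(4))
# block ends (top z .101) and block sides
for n,p,z in [('blkTL',(342,252),.101),('blkTR',(476,252),.101),('blkBL',(345,550),.101),('blkBR',(475,550),.101),('lipTL',(250,212),.091),('lipTR',(548,212),.091),('lipBL',(267,573),.091),('lipBR',(550,567),.091)]:
    print(n,onplane(f(p),z,*k).round(4))
g=lambda p:(p[0]/3.3-.35,110+p[1]/3.3-.35)
# drive
for n,p,z in [('TL',(352,57),.045),('TR',(712,72),.045),('BL',(397,392),.045),('BR',(730,402),.045),('s1',(377,87),.045),('s2',(683,100),.045),('s3',(417,371),.045),('s4',(699,383),.045),('nosetop',(473,276),.1),('boss',(78,333),.045),('plat',(88,328),.04),('back',(48,290),.042),('lugL',(103,388),.042),('lugR',(136,372),.042)]:
    print(n,onplane(g(p),z,*k).round(4))
print('nose',tri([(g((473,276)),*k),((305+215/5-.4,160+224/5-.4),*kt)]))
E
```

```text
[ 0.5674 -0.1602  0.168 ]
[ 0.5482 -0.1609  0.168 ]
[ 0.5698 -0.2273  0.168 ]
[ 0.5511 -0.2283  0.168 ]
handle ctr [ 0.5591 -0.1942  0.168 ]
blkTL [ 0.5804 -0.1837  0.101 ]
blkTR [ 0.5811 -0.2029  0.101 ]
blkBL [ 0.5359 -0.1853  0.101 ]
blkBR [ 0.5366 -0.2047  0.101 ]
lipTL [ 0.5843 -0.1697  0.091 ]
lipTR [ 0.5859 -0.2135  0.091 ]
lipBL [ 0.529  -0.1731  0.091 ]
lipBR [ 0.5315 -0.2166  0.091 ]
TL [0.6003 0.0804 0.045 ]
TR [ 0.5996 -0.0612  0.045 ]
BL [0.458  0.0841 0.045 ]
BR [ 0.4586 -0.0605  0.045 ]
s1 [0.589  0.0724 0.045 ]
s2 [ 0.5883 -0.049   0.045 ]
s3 [0.4682 0.074  0.045 ]
s4 [ 0.467  -0.0475  0.045 ]
nosetop [0.5285 0.0117 0.1   ]
boss [0.4803 0.2164 0.045 ]
plat [0.4809 0.2166 0.04  ]
back [0.4982 0.2275 0.042 ]
lugL [0.4539 0.2147 0.042 ]
lugR [0.462  0.1985 0.042 ]
nose (array([0.52820685, 0.01037313, 0.10125267]), [np.float64(0.0009000513905168099), np.float64(0.0009000513905168322)])
```

```bash
python3 -m handwheel '[[1,5,-3,20,0],[1,5.3,-3,65,0],[1,5.3,-3,105,0],[1,5.3,-3,130,0],[1,5.3,-3,143,0],[0.85,5.3,-3,143,0]]'; python3 - <<'E'
from h import *
f,K,R,t=cam('wrist'); np.savez('wrist2.npz',f=f,K=K,R=R,t=t); cv2.imwrite('pics/w2.png',f[:,:,::-1])
print(get_obs()['position'])
E
```

```text
time: 2.6
position: [0.5592, -0.1938, 0.1375]
orientation: [1.0, 0.017, -0.0, -0.0]
ft_force: [0.2, -0.3, 0.2]
gripper_width: 0.938
[ 0.55963877 -0.19392533  0.13833921]
```

View pics/w2.png

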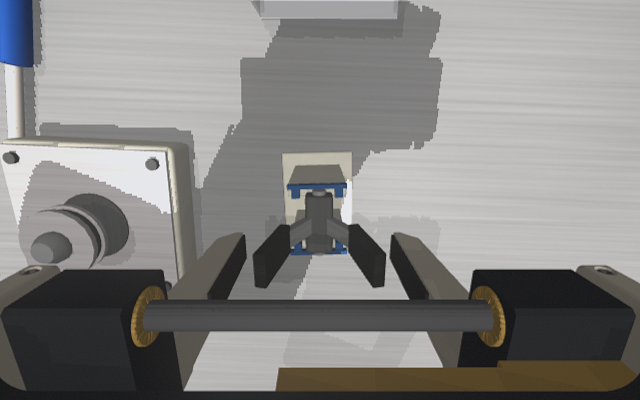

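```bash
python3 - <<'E'
from h import *
W=np.load('wrist2.npz'); crop(W['f'],200,180,240,150,3.33,'c_w2.png')
k=(W['K'],W['R'],W['t'])
R=Ro.from_quat(get_obs()['orientation']).as_matrix();p=get_obs()['position']
for dy in (-.0436,.0436):
  for dz in (0,-.019,-.038): 
    print(dy,dz,[proj(p+R@[dx,dy,dz],*k).round(1) for dx in(-.0075,.0075)])
E
```

```text
-0.0436 0 [array([246.8, 256.9]), array([245.1, 234.1])]
-0.0436 -0.019 [array([238.9, 273.2]), array([236.9, 248.4])]
-0.0436 -0.038 [array([229.2, 293.6]), array([226.5, 266.2])]
0.0436 0 [array([389.8, 257.1]), array([391.6, 234.4])]
0.0436 -0.019 [array([397.7, 273.5]), array([399.9, 248.6])]
0.0436 -0.038 [array([407.5, 293.9]), array([410.2, 266.5])]
```

View pics/c_w2.png

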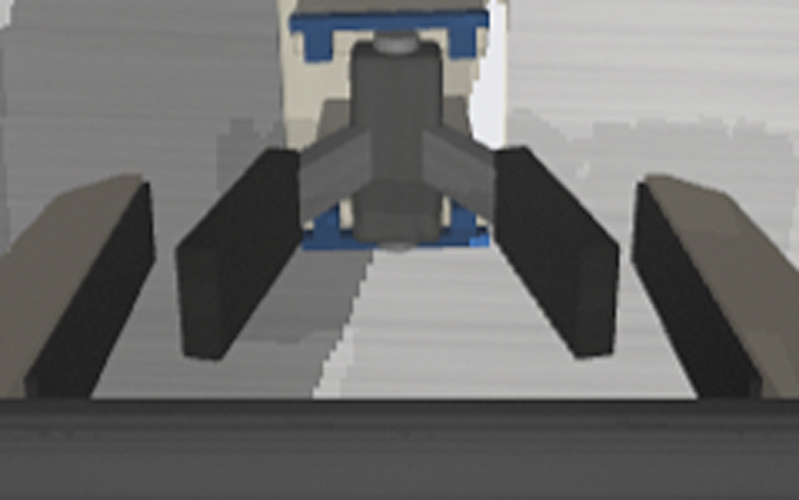

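```bash
python3 - <<'E'
from h import *
W=np.load('wrist2.npz');k=(W['K'],W['R'],W['t'])
f=lambda p:(200+p[0]/3.33-.35,180+p[1]/3.33-.35)
P=[onplane(f(p),.168,*k) for p in [(177,250),(184,356),(619,245),(614,352)]]
for p in P: print(p.round(4))
print(np.mean(P,0),get_obs()['position'])
for p in [(352,45),(440,45),(352,238),(442,240)]: print(onplane(f(p),.101,*k).round(4))
E
```

```text
[ 0.5677 -0.1609  0.168 ]
[ 0.5496 -0.1615  0.168 ]
[ 0.571 -0.227  0.168]
[ 0.5527 -0.2281  0.168 ]
[ 0.56023426 -0.19436765  0.168     ] [ 0.55963877 -0.19392533  0.13833921]
[ 0.5817 -0.1841  0.101 ]
[ 0.5824 -0.2026  0.101 ]
[ 0.5371 -0.1851  0.101 ]
[ 0.5373 -0.2052  0.101 ]
```

```bash
python3 -m handwheel '[[0.75,0,0,0,0],[0.7,0,0,0,0],[0.66,0,0,0,0],[0.62,0,0,0,0],[0.62,0,0,0,0],[0.62,0,0,0,0]]'; python3 - <<'E'
from h import *
f,K,R,t=cam('wrist'); crop(f,200,180,240,150,3.33,'c_w3.png')
E
```

```text
time: 3.4
position: [0.5605, -0.1941, 0.1396]
orientation: [1.0, 0.018, 0.002, 0.001]
ft_force: [-2.3, -1.6, 9.6]
gripper_width: 0.621
```

View pics/c_w3.png

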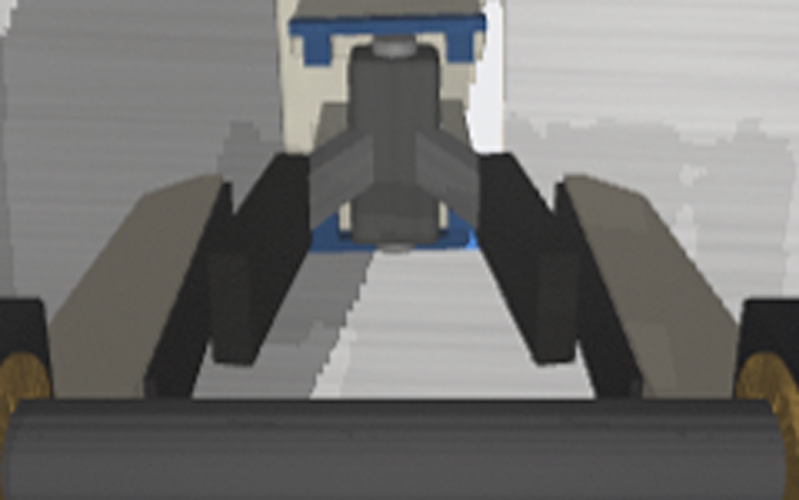

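```bash
python3 -m handwheel '[[0.62,0,0,-5,0],[0.62,0,0,-20,0],[0.62,0,0,-50,0],[0.62,0,0,-85,0],[0.62,0,0,-110,0],[0.62,0,0,-115,0],[0.62,0,0,-115,0]]'; python3 - <<'E'
from h import *
f,K,R,t=cam('wrist'); np.savez('wrist4.npz',f=f,K=K,R=R,t=t); cv2.imwrite('pics/w4.png',f[:,:,::-1])
f,K,R,t=cam('side'); np.savez('side4.npz',f=f,K=K,R=R,t=t);crop(f,260,20,160,200,3,'s4.png')
E
```

```text
time: 4.32
position: [0.5592, -0.1934, 0.2523]
orientation: [1.0, 0.018, -0.0, -0.0]
ft_force: [0.6, -0.2, -1.7]
gripper_width: 0.625
```

View pics/w4.png

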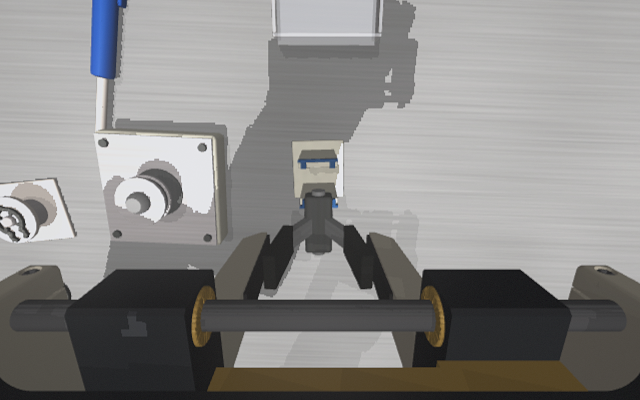

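View pics/s4.png

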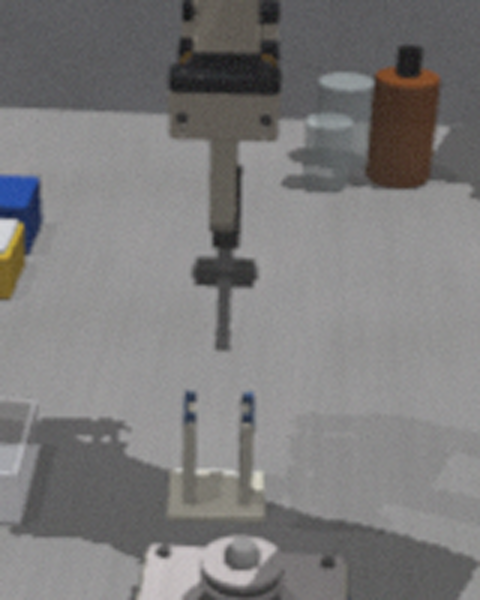

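```bash
python3 - <<'E'
from h import *
S=np.load('side4.npz');k=(S['K'],S['R'],S['t']);W=np.load('wrist4.npz');kw=(W['K'],W['R'],W['t'])
x,y,z=.5592,-.1934,.2523
for d in (0,.05,-.045,-.1055):
    p=proj([x,y,z+d],*k); print(d,((p-[260,20]+.33)*3).round(1))
# block in wrist
print('blk ctr proj', proj([x,y,z+.015-.052],*kw))
for p in [(305,193),(331,193),(306,254),(330,254)]: print(onplane(p,z+.015-.052,*kw).round(4))
E
```

```text
0 [224.3 214.1]
0.05 [226.3 147.3]
-0.045 [222.6 271.2]
-0.1055 [220.4 343.6]
blk ctr proj [318.10501294 223.53911648]
[ 0.5818 -0.1834  0.2153]
[ 0.5824 -0.2016  0.2153]
[ 0.5346 -0.1853  0.2153]
[ 0.5352 -0.2032  0.2153]
```

```bash
python3 -m handwheel '[[0.62,-4,-20,0,-1],[0.62,-12,-60,0,-3],[0.62,-23,-110,0,-6],[0.62,-34,-160,0,-9],[0.62,-45,-215,0,-13],[0.62,-57,-270,0,-17],[0.62,-67,-320,0,-20],[0.62,-76,-365,0,-23]]'; 
```

```text
time: 5.42
position: [0.4691, 0.1709, 0.2522]
orientation: [0.976, 0.218, -0.0, -0.0]
ft_force: [1.6, -0.3, -1.5]
gripper_width: 0.621
```

```bash
python3 -m handwheel '[[0.62,3,-15,10,0],[0.62,7,-32,30,0],[0.62,8,-38,50,0],[0.62,8,-38,62,0],[0.62,8,-38,65,0],[0.62,8,-38,65,0]]'; python3 - <<'E'
from h import *
print(get_obs()['position'],get_obs()['ft_force'])
f,K,R,t=cam('wrist'); np.savez('wrist5.npz',f=f,K=K,R=R,t=t); cv2.imwrite('pics/w5.png',f[:,:,::-1])
f,K,R,t=cam('side'); np.savez('side5.npz',f=f,K=K,R=R,t=t);crop(f,300,180,133,150,4,'s5.png')
f,K,R,t=cam('top'); np.savez('top5.npz',f=f,K=K,R=R,t=t)
E
```

```text
time: 6.18
position: [0.4622, 0.2061, 0.1879]
orientation: [0.976, 0.216, 0.0, 0.0]
ft_force: [0.6, -0.3, -0.9]
gripper_width: 0.621
[0.46216881 0.20608264 0.18786984] [ 0.64291439 -0.33082758 -0.93279821]
```

View pics/w5.png

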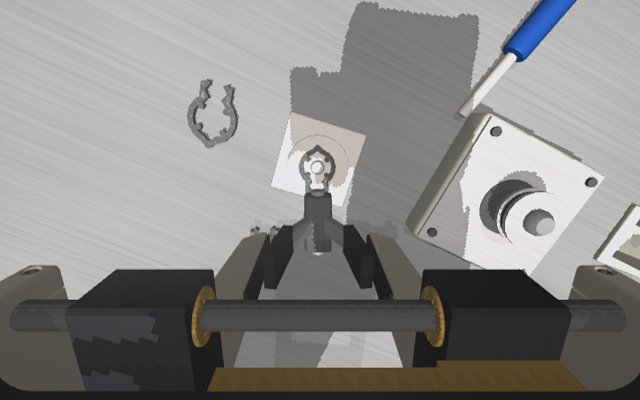

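View pics/s5.png

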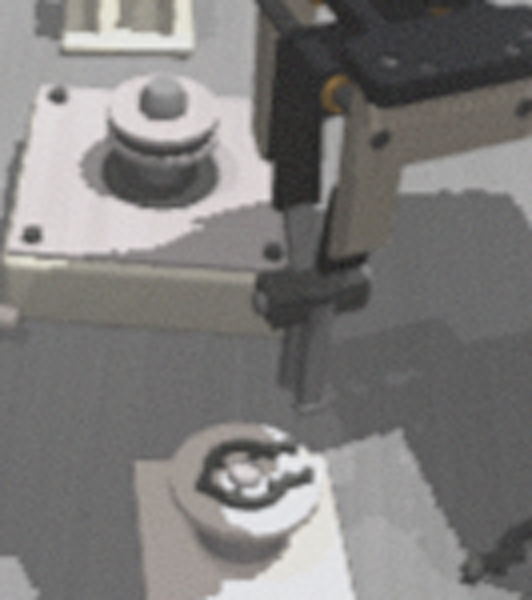

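```bash
python3 - <<'E'
from h import *
W=np.load('wrist5.npz'); crop(W['f'],265,105,106,75+20,7.5,'c_w5.png')
k=(W['K'],W['R'],W['t'])
x,y,z=.46217,.20608,.18787
for h in (.044,.042): print(proj([x,y,h],*k))
E
```

```text
[317.91597096 186.90889532]
[317.91599353 186.44307868]
```

View pics/c_w5.png

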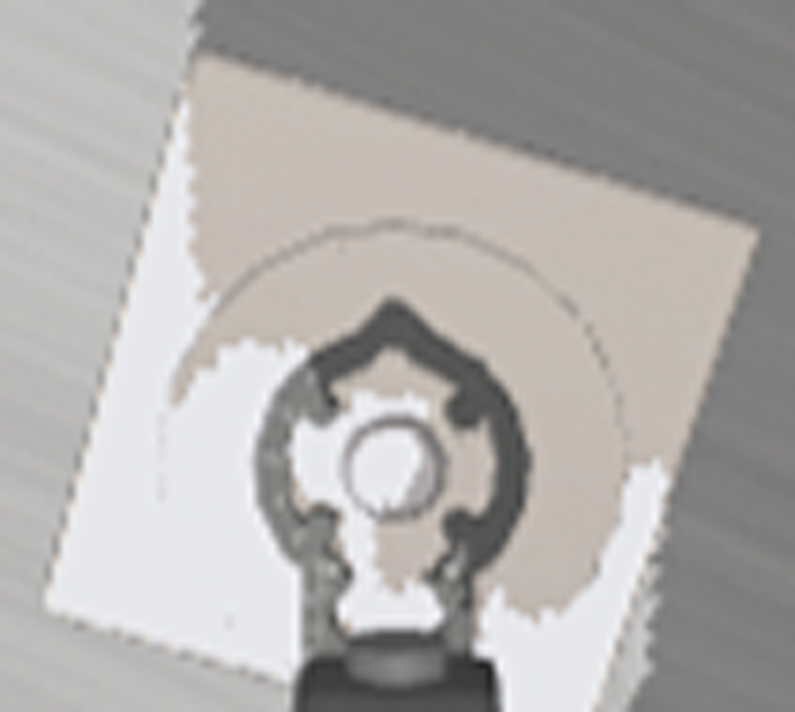

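```bash
python3 - <<'E'
from h import *
W=np.load('wrist5.npz');k=(W['K'],W['R'],W['t']);S=np.load('side5.npz');ks=(S['K'],S['R'],S['t'])
o=get_obs();p=o['position'];R=Ro.from_quat(o['orientation']).as_matrix()
f=lambda q:(265+q[0]/7.5-.43,105+q[1]/7.5-.43)
for n,q,z in [('prongs',(393.5,463),.044),('boss',(391,468),.045),('back',(393,300),.044),('body',(393.5,463),.042)]:
    X=onplane(f(q),z,*k); print(n,X.round(4),'tool mm',((R.T@(X-p))*1000).round(1))
for dy in (-.007,.007):
  for q in (0,):
    X=p+R@[0,dy,.109]; print(dy,((proj(X,*ks)-[300,180]+.4)*4).round(1), 'dx1mm',((proj(p+R@[.001,dy,.109],*ks)-proj(X,*ks))*4).round(2),'dz1mm',((proj(p+R@[0,dy,.110],*ks)-proj(X,*ks))*4).round(2))
crop(S['f'],350,235,70,60,9,'c_s5.png')
for dy in (-.007,.007):
    for n,d in (('tip',[0,dy,.109]),('blk',[0,0,.047]),('blkxp',[.022,0,.047])): print(n,((proj(p+R@d,*ks)-[350,235]+.45)*9).round(0))
E
```

```text
prongs [0.4818 0.2163 0.044 ] tool mm [ 21.8  -0.8 144.3]
boss [0.4812 0.2164 0.045 ] tool mm [ 21.3  -1.1 143.2]
back [0.5022 0.2258 0.044 ] tool mm [ 44.3  -0.9 144.3]
body [0.4815 0.2161 0.042 ] tool mm [ 21.4  -0.8 146.3]
-0.007 [303.9 414.5] dx1mm [-2.14  0.56] dz1mm [-0.19  1.69]
0.007 [289.8 392.4] dx1mm [-2.11  0.55] dz1mm [-0.18  1.68]
tip [234. 438.]
blk [245. 167.]
blkxp [134. 194.]
tip [203. 388.]
blk [245. 167.]
blkxp [134. 194.]
```

View pics/c_s5.png

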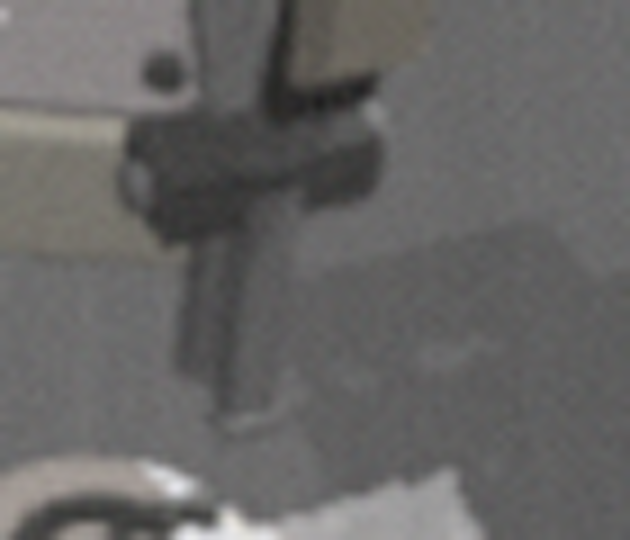

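```bash
python3 - <<'E'
from h import *
S=np.load('side5.npz');ks=(S['K'],S['R'],S['t'])
crop(S['f'],340,280,60,50,12,'c_s5b.png')
for X in ([.4812,.2164,.045],[.4818,.2163,.044],[.5022,.2258,.044],[.4626,.2077,.044]): print(((proj(X,*ks)-[340,280]+.46)*12).round(0))
E
```

```text
[263. 222.]
[258. 226.]
[115. 264.]
[391. 191.]
```

View pics/c_s5b.png

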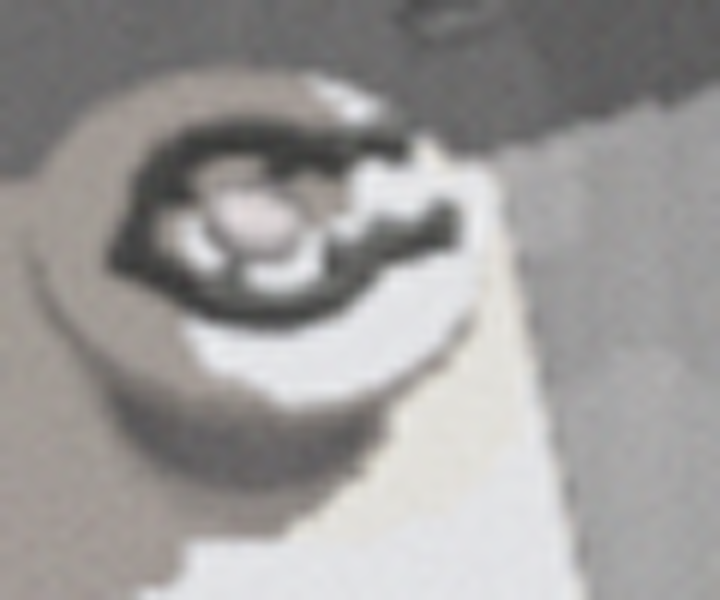

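```bash
python3 -m handwheel '[[0.65,1,-0.5,6,0],[0.68,2,-0.9,14,0],[0.70,2,-0.9,22,0],[0.70,2,-0.9,22,0],[0.70,2,-0.9,22,0]]'; python3 - <<'E'
from h import *
f,K,R,t=cam('wrist'); np.savez('wrist6.npz',f=f,K=K,R=R,t=t); crop(f,258,115,120,90,6.6,'c_w6.png')
f,K,R,t=cam('side'); np.savez('side6.npz',f=f,K=K,R=R,t=t);crop(f,340,240,70,80,7,'c_s6.png')
print(get_obs()['position'],get_obs()['ft_force'])
E
```

```text
time: 6.95
position: [0.4634, 0.2081, 0.1657]
orientation: [0.976, 0.216, 0.0, -0.0]
ft_force: [0.3, 0.1, -2.1]
gripper_width: 0.703
[0.46351889 0.20812842 0.16585389] [ 0.05338195 -0.22978355 -1.7054301 ]
```

View pics/c_w6.png

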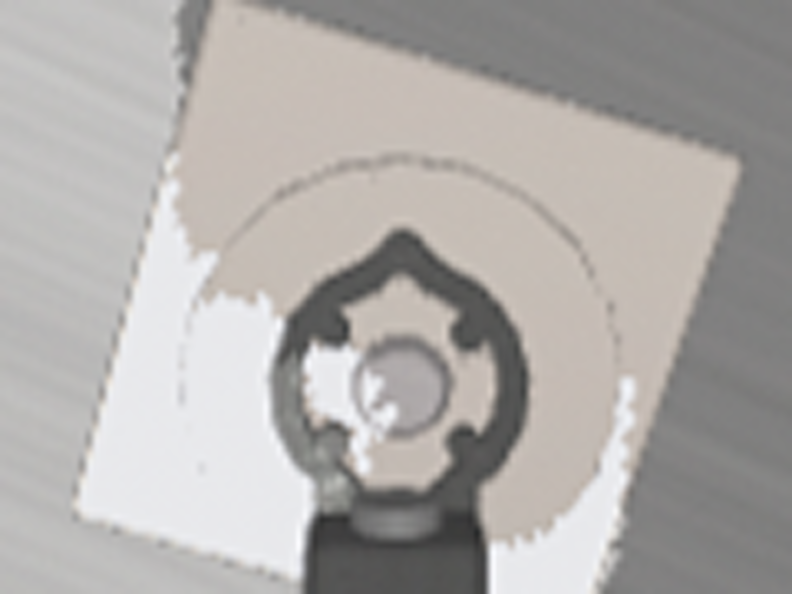

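View pics/c_s6.png

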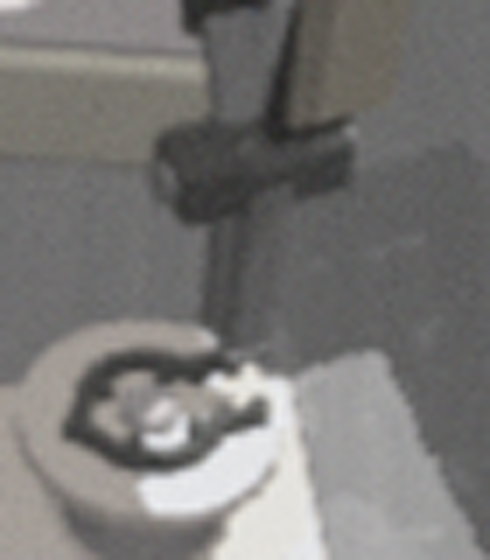

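```bash
python3 - <<'E'
from h import *
S=np.load('side6.npz');f=S['f'].astype(float)
g=np.clip((f-60)*2.6,0,255).astype(np.uint8)
crop(g,355,255,50,55,14,'c_s6c.png')
ks=(S['K'],S['R'],S['t']);o=get_obs();p=o['position'];R=Ro.from_quat(o['orientation']).as_matrix()
for d in ([0,-.0035,.109],[0,.0035,.109],[0,-.0035,.112]): print(((proj(p+R@d,*ks)-[355,255]+.46)*14).round(0))
for X in ([.4626,.2077,.044],[.4812,.2164,.045]): print('gap/boss',((proj(X,*ks)-[355,255]+.46)*14).round(0))
W=np.load('wrist6.npz');k=(W['K'],W['R'],W['t'])
fw=lambda q:(258+q[0]/6.6-.42,115+q[1]/6.6-.42)
for q,z in [((400,382),.044),((401,387),.045),((403,232),.044)]:
    X=onplane(fw(q),z,*k); print(X.round(4),((R.T@(X-p))*1000).round(1))
for q in [(312,515),(487,515)]:
    X=onplane(fw(q),p[2]+.013-.06+.0,*k); print('blk',((R.T@(X-p))*1000).round(1))
E
```

```text
[258. 522.]
[234. 483.]
[257. 539.]
gap/boss [246. 573.]
gap/boss [ 97. 608.]
[0.4818 0.2164 0.044 ] [ 20.1   0.2 121.9]
[0.4814 0.2161 0.045 ] [ 19.5   0.4 120.9]
[0.502  0.2254 0.044 ] [ 42.1   0.6 121.9]
blk [20.5 -9.6 47. ]
blk [20.5  9.8 47. ]
```

View pics/c_s6c.png

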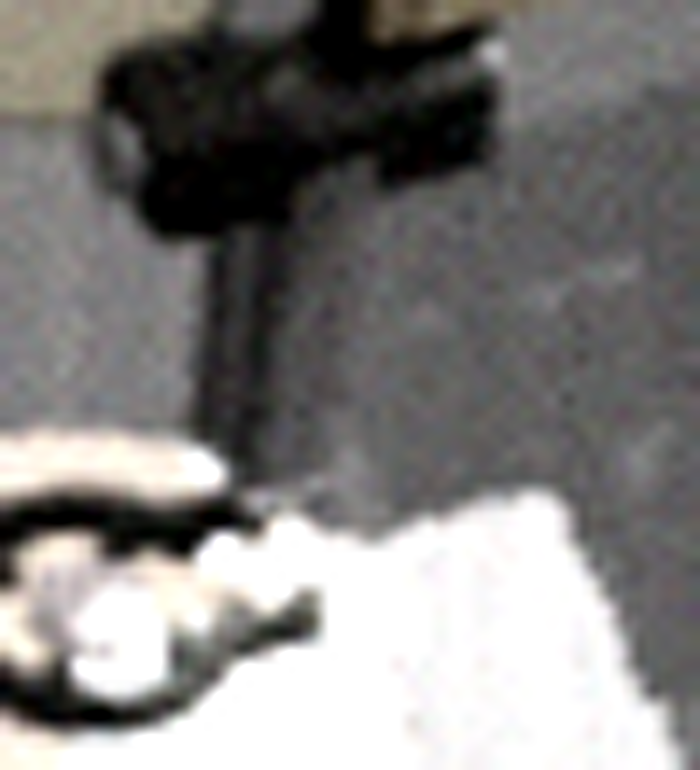

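```bash
python3 - <<'E'
from h import *
S=np.load('side6.npz');f=S['f'].astype(float)
g=np.clip((f-30)*1.8,0,255).astype(np.uint8)
crop(g,345,225,70,75,8,'c_s6d.png')
ks=(S['K'],S['R'],S['t']);o=get_obs();p=o['position'];R=Ro.from_quat(o['orientation']).as_matrix()
def pr(d): return ((proj(p+R@np.array(d),*ks)-[345,225]+.44)*8).round(0)
for d in ([-.0075,-.0325,0],[.0075,-.0325,0],[.0075,-.0445,0],[-.0075,-.0445,0]): print('fing',d,pr(d))
for z in (.039,.055):
  for x in (-.022,.022):
    for y in (-.01,.01): print('blk',x,y,z,pr([x,y,z]))
E
```

```text
fing [-0.0075, -0.0325, 0] [369. 236.]
fing [0.0075, -0.0325, 0] [300. 253.]
fing [0.0075, -0.0445, 0] [327. 293.]
fing [-0.0075, -0.0445, 0] [398. 275.]
blk -0.022 -0.01 0.039 [364. 294.]
blk -0.022 0.01 0.039 [321. 232.]
blk 0.022 -0.01 0.039 [169. 343.]
blk 0.022 0.01 0.039 [128. 280.]
blk -0.022 -0.01 0.055 [357. 351.]
blk -0.022 0.01 0.055 [314. 289.]
blk 0.022 -0.01 0.055 [164. 400.]
blk 0.022 0.01 0.055 [124. 337.]
```

View pics/c_s6d.png

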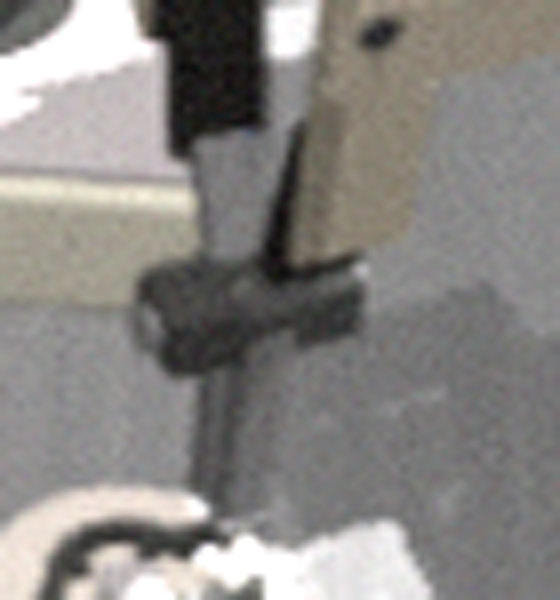

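```bash
python3 - <<'E'
from h import *
S=np.load('side6.npz')
ks=(S['K'],S['R'],S['t']);o=get_obs();p=o['position'];R=Ro.from_quat(o['orientation']).as_matrix()
def pr(d): return ((proj(p+R@np.array(d),*ks)-[345,225]+.44)*8).round(0)
for y in (-.0445,-.05,-.04):
  for z in (-.03,-.01): print('fing-x',y,z,pr([-.0075,y,z]),'+x',pr([.0075,y,z]))
for y in (.014,.018,.022): print('farhandle',y,pr([-.01,y,.011]),pr([.01,y,.011]))
for y in (-.014,-.018,-.022): print('nearhandle',y,pr([.01,y,.011]))
E
```

```text
fing-x -0.0445 -0.03 [414. 156.] +x [342. 173.]
fing-x -0.0445 -0.01 [403. 236.] +x [332. 254.]
fing-x -0.05 -0.03 [428. 174.] +x [356. 192.]
fing-x -0.05 -0.01 [417. 255.] +x [345. 272.]
fing-x -0.04 -0.03 [403. 141.] +x [331. 158.]
fing-x -0.04 -0.01 [392. 221.] +x [322. 239.]
farhandle 0.014 [271. 130.] [183. 151.]
farhandle 0.018 [263. 119.] [175. 139.]
farhandle 0.022 [255. 107.] [166. 127.]
nearhandle -0.014 [242. 238.]
nearhandle -0.018 [251. 251.]
nearhandle -0.022 [260. 264.]
```

```bash
python3 -m handwheel '[[0.70,1.5,0.3,4,0],[0.70,1.5,0.3,8,0],[0.70,1.5,0.3,11,0],[0.70,1.5,0.3,13,0],[0.70,1.5,0.3,13,0]]'; python3 - <<'E'
from h import *
f,K,R,t=cam('wrist'); np.savez('wrist7.npz',f=f,K=K,R=R,t=t); crop(f,258,135,120,90,6.6,'c_w7.png')
f,K,R,t=cam('side'); np.savez('side7.npz',f=f,K=K,R=R,t=t);g=np.clip((f.astype(float)-30)*1.6,0,255).astype(np.uint8);crop(g,340,255,70,65,10,'c_s7.png')
print(get_obs()['position'],get_obs()['ft_force'])
E
```

```text
time: 7.68
position: [0.4648, 0.2084, 0.1525]
orientation: [0.976, 0.216, -0.0, 0.0]
ft_force: [0.9, 0.8, -1.1]
gripper_width: 0.698
[0.46488174 0.20846076 0.15267539] [-0.06525614  0.33195072 -1.40054163]
```

View pics/c_w7.png

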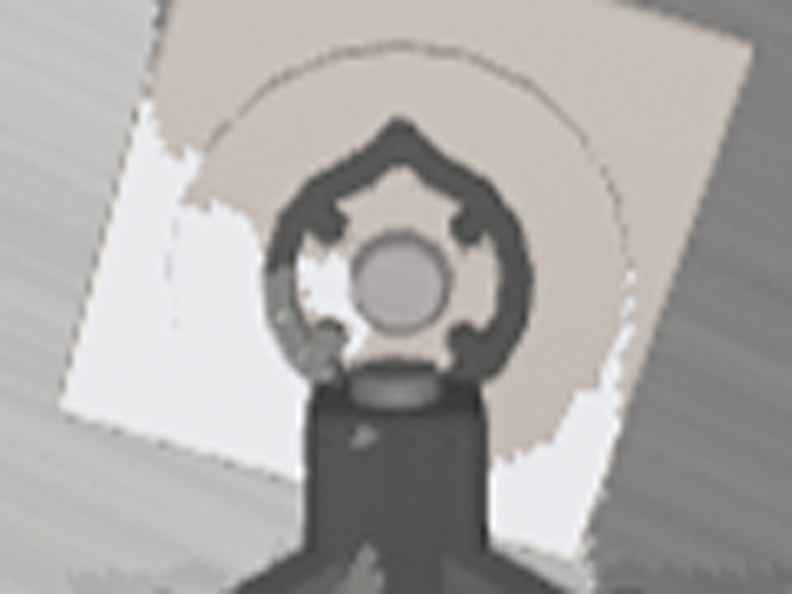

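View pics/c_s7.png

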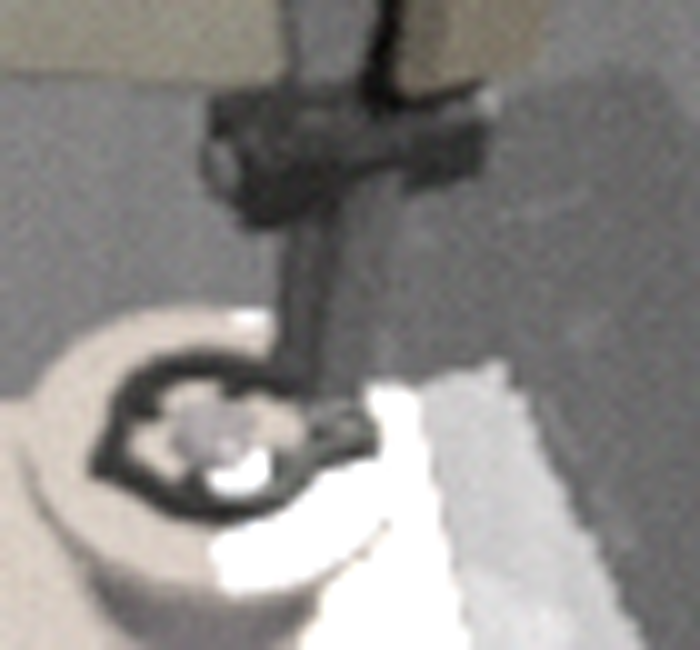

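```bash
python3 -m handwheel '[[0.70,0,0,1.5,0],[0.70,0,0,3,0],[0.70,0,0,3,0]]'; python3 -m handwheel '[[0.70,0,0,1.5,0],[0.70,0,0,2,0],[0.70,0,0,2,0]]'
```

```text
time: 8.15
position: [0.4648, 0.2084, 0.1496]
orientation: [0.976, 0.216, -0.0, -0.0]
ft_force: [-0.7, 0.0, -1.6]
gripper_width: 0.701
time: 8.52
position: [0.4649, 0.2085, 0.1477]
orientation: [0.976, 0.216, 0.0, -0.0]
ft_force: [-0.3, -0.4, 1.0]
gripper_width: 0.703
```

```bash
python3 - <<'E'
from h import *
f,K,R,t=cam('wrist'); np.savez('wrist8.npz',f=f,K=K,R=R,t=t); crop(f,258,135,120,90,6.6,'c_w8.png')
f,K,R,t=cam('side'); np.savez('side8.npz',f=f,K=K,R=R,t=t);g=np.clip((f.astype(float)-30)*1.6,0,255).astype(np.uint8);crop(g,345,275,55,45,13,'c_s8.png')
print(get_obs()['position'],get_obs()['ft_force'])
E
```

```text
[0.46493608 0.20846863 0.14773261] [ 0.40921481 -0.20646232  1.33703494]
```

View pics/c_s8.png

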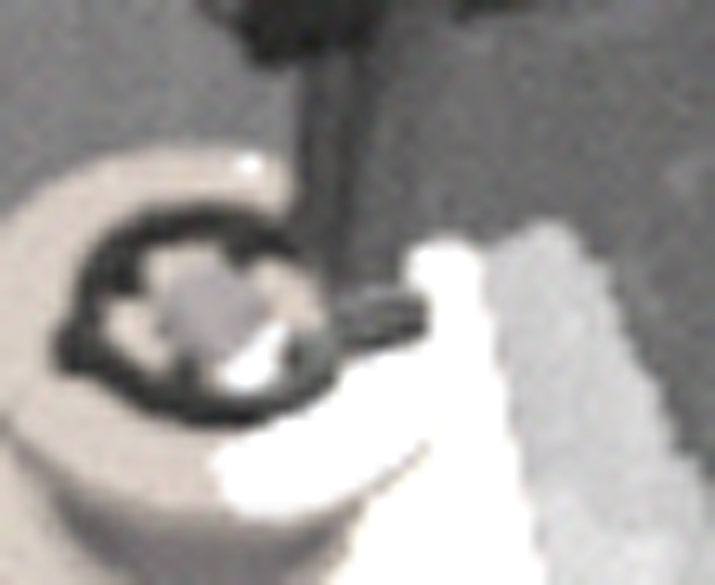

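View pics/c_w8.png

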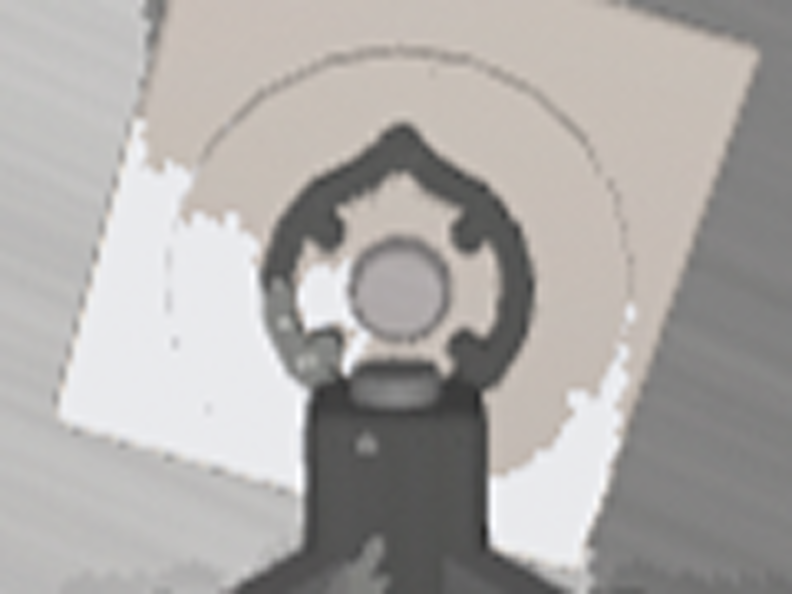

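```bash
python3 -m handwheel '[[0.67,0,0,0.7,0],[0.64,0,0,1,0],[0.61,0,0,1,0],[0.58,0,0,1,0],[0.55,0,0,1,0],[0.55,0,0,1,0]]';  python3 - <<'E'
from h import *
f,K,R,t=cam('wrist'); np.savez('wrist9.npz',f=f,K=K,R=R,t=t); crop(f,258,135,120,90,6.6,'c_w9.png')
f,K,R,t=cam('side'); g=np.clip((f.astype(float)-30)*1.6,0,255).astype(np.uint8);crop(g,345,275,55,45,13,'c_s9.png')
print(get_obs()['position'],get_obs()['ft_force'])
E
```

```text
time: 9.38
position: [0.4648, 0.2085, 0.1467]
orientation: [0.976, 0.216, -0.0, -0.0]
ft_force: [-0.2, 1.0, 3.3]
gripper_width: 0.554
[0.46481312 0.2084862  0.14661758] [-0.15083334  0.72585744  2.03313063]
```

View pics/c_s9.png

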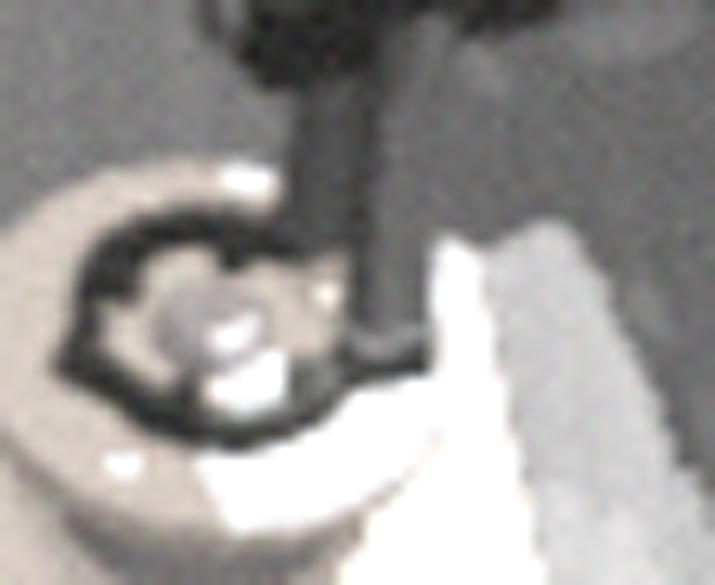

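View pics/c_w9.png

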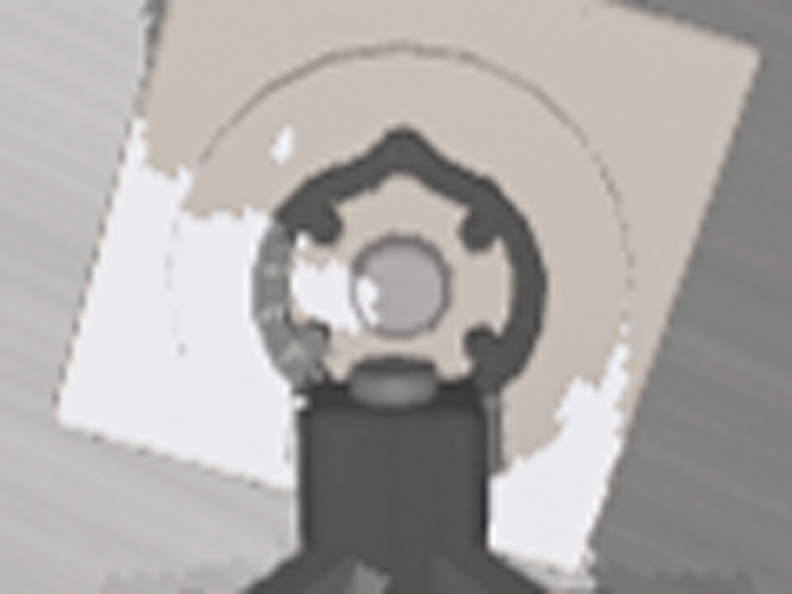

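```bash
python3 -m handwheel '[[0.52,0,0,0,0],[0.49,0,0,0,0],[0.46,0,0,0,0],[0.43,0,0,0,0],[0.40,0,0,0,0],[0.37,0,0,0,0],[0.37,0,0,0,0]]';  python3 - <<'E'
from h import *
f,K,R,t=cam('wrist'); np.savez('wrist10.npz',f=f,K=K,R=R,t=t); crop(f,258,135,120,90,6.6,'c_w10.png')
f,K,R,t=cam('side'); g=np.clip((f.astype(float)-30)*1.6,0,255).astype(np.uint8);crop(g,345,275,55,45,13,'c_s10.png')
print(get_obs()['position'],get_obs()['ft_force'])
E
```

```text
time: 10.35
position: [0.4648, 0.2084, 0.1466]
orientation: [0.976, 0.216, -0.0, 0.0]
ft_force: [-0.9, -0.4, 3.1]
gripper_width: 0.394
[0.46476741 0.20837972 0.14659677] [-1.04492469 -0.83658248  2.92983486]
```

View pics/c_s10.png

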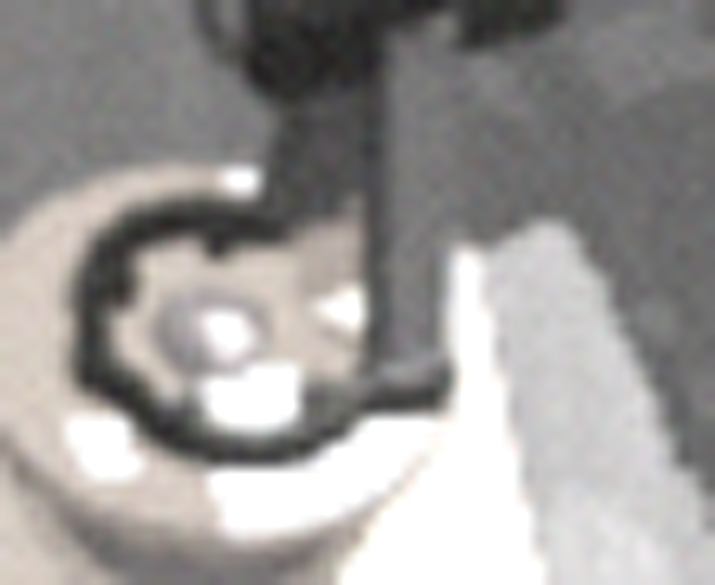

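View pics/c_w10.png

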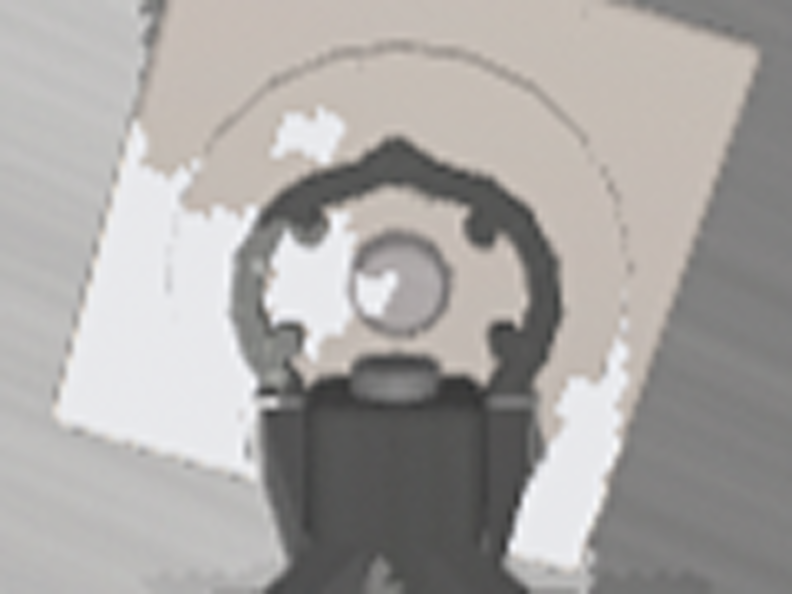

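```bash
python3 -m handwheel '[[0.35,0,0,-2,0],[0.35,0,0,-5,0],[0.35,0,0,-9,0],[0.35,0,0,-14,0],[0.35,0,0,-20,0],[0.35,0,0,-25,0],[0.35,0,0,-25,0]]';  python3 - <<'E'
from h import *
f,K,R,t=cam('wrist'); np.savez('wrist11.npz',f=f,K=K,R=R,t=t); crop(f,258,135,120,90,6.6,'c_w11.png')
f,K,R,t=cam('side'); g=np.clip((f.astype(float)-30)*1.6,0,255).astype(np.uint8);crop(g,335,245,75,70,10,'c_s11.png')
print(get_obs()['position'],get_obs()['ft_force'])
E
```

```text
time: 11.32
position: [0.465, 0.2085, 0.172]
orientation: [0.976, 0.216, 0.0, -0.0]
ft_force: [0.1, 0.4, -1.9]
gripper_width: 0.396
[0.46482915 0.20842086 0.17161201] [ 0.4663129  -0.63473225 -2.14902255]
```

View pics/c_s11.png

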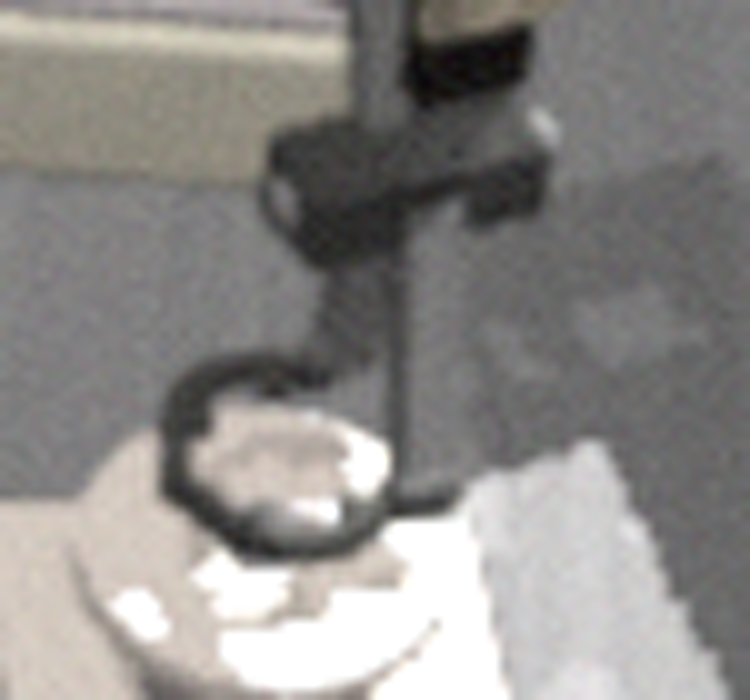

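View pics/c_w11.png

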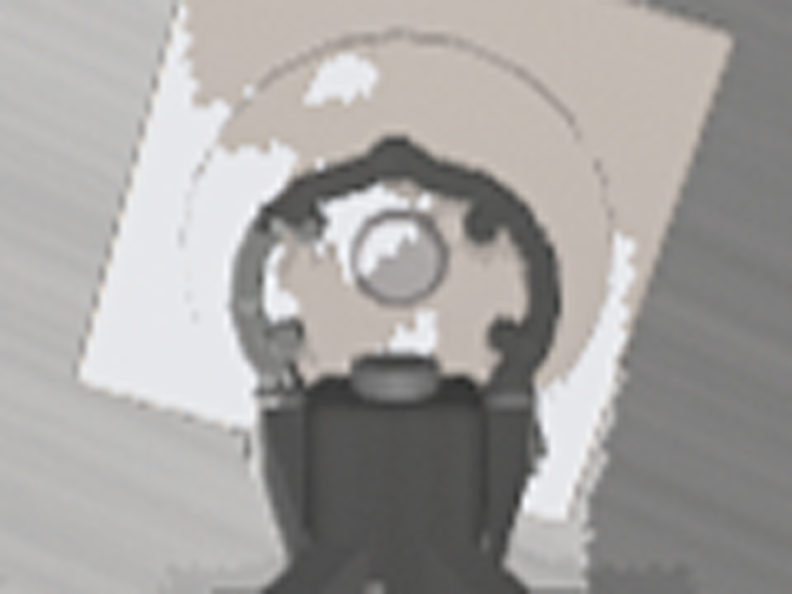

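```bash
python3 - <<'E'
from h import *
W=np.load('wrist11.npz'); crop(W['f'],290,150,60,48,13,'c_w11b.png')
f=W['f']
E
```

```text
(no output)
```

View pics/c_w11b.png

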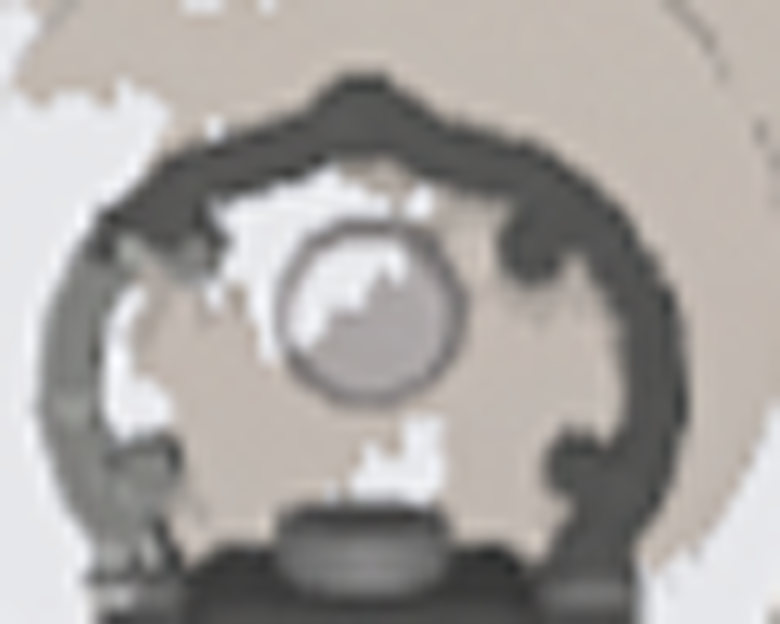

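```bash
python3 - <<'E'
from h import *
from scipy.optimize import least_squares
W=np.load('wrist11.npz');k=(W['K'],W['R'],W['t'])
p=np.array([0.46483,0.20842,0.1716]);
# recover tool pose used: from W: cam pose; use obs
o=get_obs();R=Ro.from_quat(o['orientation']).as_matrix();p=o['position']
f=lambda q:(290+q[0]/13-.46,150+q[1]/13-.46)
for zt in (.102,.104,.106):
    P=np.array([(R.T@(onplane(f(q),p[2]-zt,*k)-p))[:2]*1000 for q in [(222,247),(503,250),(182,460),(550,466)]])
    s=least_squares(lambda v:np.hypot(*(P-v[:2]).T)-v[2],[18,0,14]).x
    print(zt,P.round(1).tolist(),s.round(2))
    b=(R.T@(onplane(f((365,75)),p[2]-zt,*k)-p))*1000; 
    sh=[((R.T@(onplane(f(q),p[2]-zt,*k)-p))*1000).round(1)[:2] for q in [(90,580),(640,580)]]
    e=[((R.T@(onplane(f(q),p[2]-zt,*k)-p))*1000).round(1)[:2] for q in [(40,400),(688,400)]]
    print(' back',b.round(1),'should',sh,'sides',e)
E
```

```text
0.102 [[28.0, -10.3], [27.9, 9.3], [12.8, -13.2], [12.4, 12.8]] [17.86 -0.29 14.05]
 back [ 40.   -0.3 102. ] should [array([  4. , -19.9]), array([ 4. , 19.3])] sides [array([ 17.1, -23.2]), array([17.2, 22.4])]
0.104 [[27.7, -10.3], [27.5, 9.4], [12.3, -13.3], [11.9, 12.9]] [17.4  -0.29 14.15]
 back [ 39.7  -0.3 104. ] should [array([  3.4, -20. ]), array([ 3.4, 19.5])] sides [array([ 16.6, -23.3]), array([16.7, 22.6])]
0.106 [[27.3, -10.4], [27.1, 9.4], [11.8, -13.4], [11.4, 13.0]] [16.94 -0.29 14.26]
 back [ 39.4  -0.3 106. ] should [array([  2.8, -20.2]), array([ 2.9, 19.6])] sides [array([ 16.2, -23.5]), array([16.2, 22.8])]
```

```bash
python3 -m handwheel '[[0.35,0,0,-10,0],[0.35,0,0,-25,0],[0.35,-1,5,-40,0],[0.35,-4,18,-52,0],[0.35,-8,36,-58,0],[0.35,-13,58,-58,0],[0.35,-18,83,-58,0],[0.35,-23,108,-58,0]]' && python3 -m handwheel '[[0.35,-5,25,0,0],[0.35,-10,50,0,0],[0.35,-15,71,0,0],[0.35,-18,86,0,0],[0.35,-20,95,0,0],[0.35,-20,98,0,0],[0.35,-20,98,0,0]]';  python3 - <<'E'
from h import *
f,K,R,t=cam('wrist'); np.savez('wrist12.npz',f=f,K=K,R=R,t=t); crop(f,250,135,140,105,5.7,'c_w12.png')
f,K,R,t=cam('side'); np.savez('side12.npz',f=f,K=K,R=R,t=t); g=np.clip((f.astype(float)-30)*1.5,0,255).astype(np.uint8);crop(g,290,130,100,110,7,'c_s12.png')
print(get_obs()['position'],get_obs()['ft_force'])
E
```

```text
time: 12.42
position: [0.4897, 0.0989, 0.2296]
orientation: [0.976, 0.216, -0.0, 0.0]
ft_force: [-0.0, 1.0, -1.6]
gripper_width: 0.398
time: 13.3
position: [0.5129, 0.0038, 0.2296]
orientation: [0.976, 0.217, -0.0, -0.0]
ft_force: [0.7, 0.5, -1.4]
gripper_width: 0.4
[0.5128692  0.00402881 0.22961392] [-0.18910685 -0.6442894  -1.53802963]
```

View pics/c_s12.png

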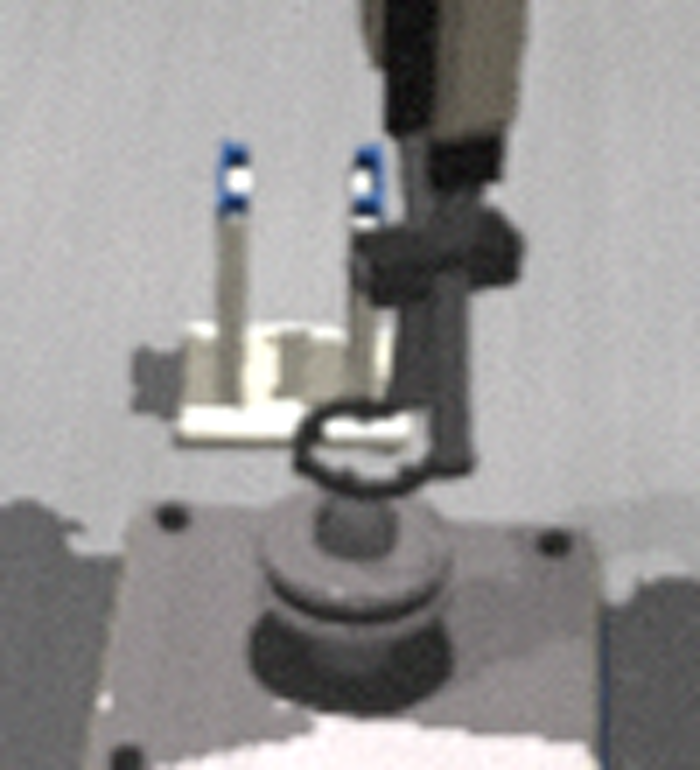

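View pics/c_w12.png

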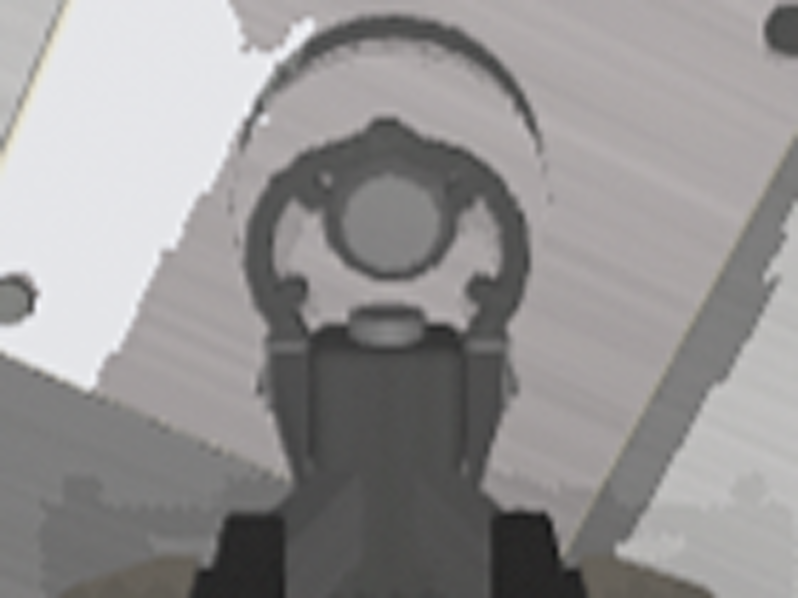

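```bash
python3 - <<'E'
from h import *
W=np.load('wrist12.npz');k=(W['K'],W['R'],W['t']);W1=np.load('wrist1.npz');k1=(W1['K'],W1['R'],W1['t']);W5=np.load('wrist5.npz');k5=(W5['K'],W5['R'],W5['t']);W4=np.load('wrist4.npz');k4=(W4['K'],W4['R'],W4['t'])
T=np.load('top0.npz');kt=(T['K'],T['R'],T['t'])
crop(W5['f'],490,170,90,75,8,'c_w5n.png'); crop(W4['f'],105,160,90,75,8,'c_w4n.png')
a=(250+391/5.7-.41,135+222/5.7-.41)
o=get_obs();R=Ro.from_quat(o['orientation']).as_matrix();p=o['position']
for z in (.092,.098,.1,.102,.104):
    X=onplane(a,z,*k); print(z,X.round(4),((R.T@(X-p))*1000).round(1), 'dia',17/1000*301.7/(W['R']@X+W['t'])[2])
b=(473/3.3-.35,110+276/3.3-.35)
c=(305+215/5-.4,160+224/5-.4)
print(tri([(a,*k),(b,*k1)]),tri([(a,*k),(b,*k1),(c,*kt)]))
E
```

```text
0.092 [0.5273 0.0102 0.092 ] [ 15.7   0.5 137.6] dia 16.539912283447286
0.098 [0.5285 0.0108 0.098 ] [ 17.    0.5 131.6] dia 16.872450962743414
0.1 [0.5288 0.0109 0.1   ] [ 17.4   0.5 129.6] dia 16.98628868872183
0.102 [0.5292 0.0111 0.102 ] [ 17.8   0.5 127.6] dia 17.101672966037505
0.104 [0.5296 0.0113 0.104 ] [ 18.2   0.5 125.6] dia 17.21863552642882
(array([0.52895958, 0.01102275, 0.10109786]), [np.float64(8.22102861865949e-05), np.float64(8.22102861865363e-05)]) (array([0.52841648, 0.01067843, 0.10056753]), [np.float64(0.0005970478320470104), np.float64(0.0006758045532882908), np.float64(0.0012017193810737801)])
```

View pics/c_w5n.png

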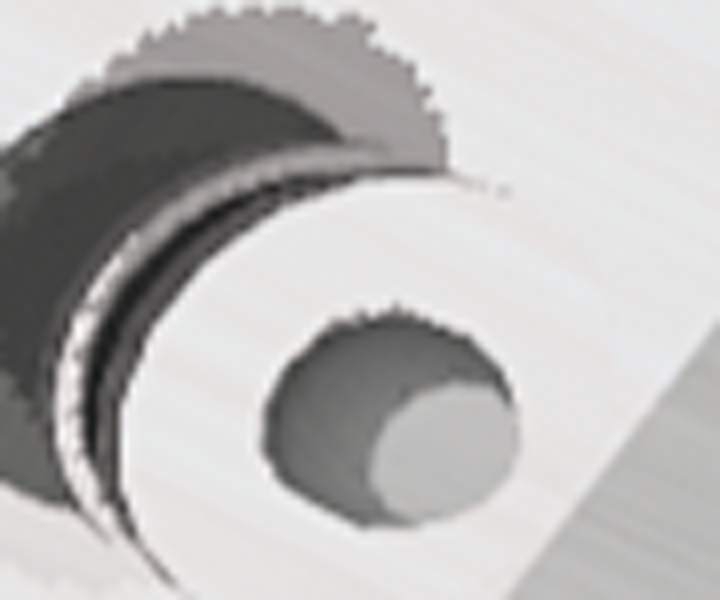

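View pics/c_w4n.png

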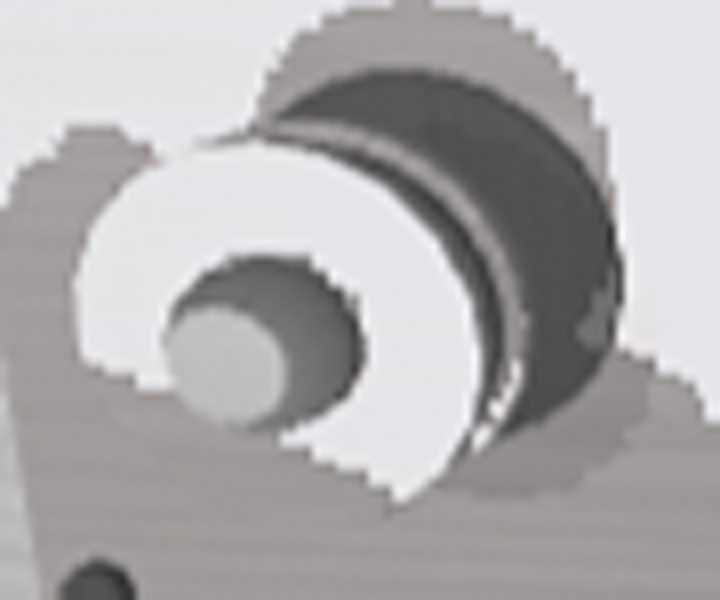

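```bash
python3 - <<'E'
from h import *
L=lambda n:(lambda W:(W['K'],W['R'],W['t']))(np.load(n))
k,k1,k4,k5=map(L,('wrist12.npz','wrist1.npz','wrist4.npz','wrist5.npz'))
a=(250+391/5.7-.41,135+222/5.7-.41); b=(473/3.3-.35,110+276/3.3-.35)
c4=(105+227/8-.44,160+367/8-.44); c5=(490+445/8-.44,170+452/8-.44)
for s in ([(a,*k),(c4,*k4),(c5,*k5),(b,*k1)],[(a,*k),(c4,*k4)],[(a,*k),(c5,*k5)],[(c4,*k4),(c5,*k5)],[(a,*k),(b,*k1)]): X,r=tri(s); print(X.round(4),np.round(r,4))
E
```

```text
[0.5289 0.0111 0.101 ] [0.0002 0.0005 0.0003 0.    ]
[0.5287 0.011  0.1012] [0.0003 0.0003]
[0.5291 0.011  0.1008] [0.0001 0.0001]
[0.5288 0.0111 0.101 ] [0.0004 0.0004]
[0.529  0.011  0.1011] [0.0001 0.0001]
```

```bash
python3 -m handwheel '[[0.35,0.1,0.4,5,0],[0.35,0.2,0.8,10,0],[0.35,0.2,0.8,15,0],[0.35,0.2,0.8,18,0],[0.35,0.2,0.8,18,0]]';  python3 - <<'E'
from h import *
f,K,R,t=cam('wrist'); np.savez('wrist13.npz',f=f,K=K,R=R,t=t); crop(f,285,145,66,55,12,'c_w13.png')
f,K,R,t=cam('side'); np.savez('side13.npz',f=f,K=K,R=R,t=t); g=np.clip((f.astype(float)-30)*1.5,0,255).astype(np.uint8);crop(g,320,170,50,65,10,'c_s13.png')
print(get_obs()['position'],get_obs()['ft_force'])
E
```

```text
time: 14.02
position: [0.5134, 0.003, 0.2114]
orientation: [0.976, 0.216, -0.0, -0.0]
ft_force: [0.4, -0.6, -1.8]
gripper_width: 0.397
[0.5135236  0.00290383 0.21170988] [-0.38501706  0.72503004 -2.26958612]
```

View pics/c_s13.png

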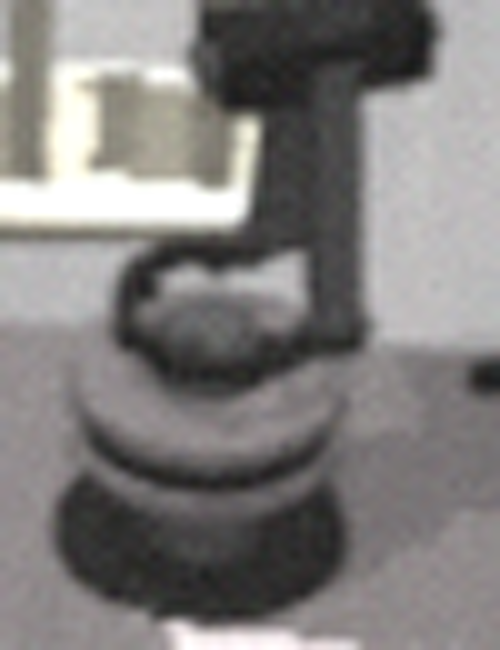

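View pics/c_w13.png

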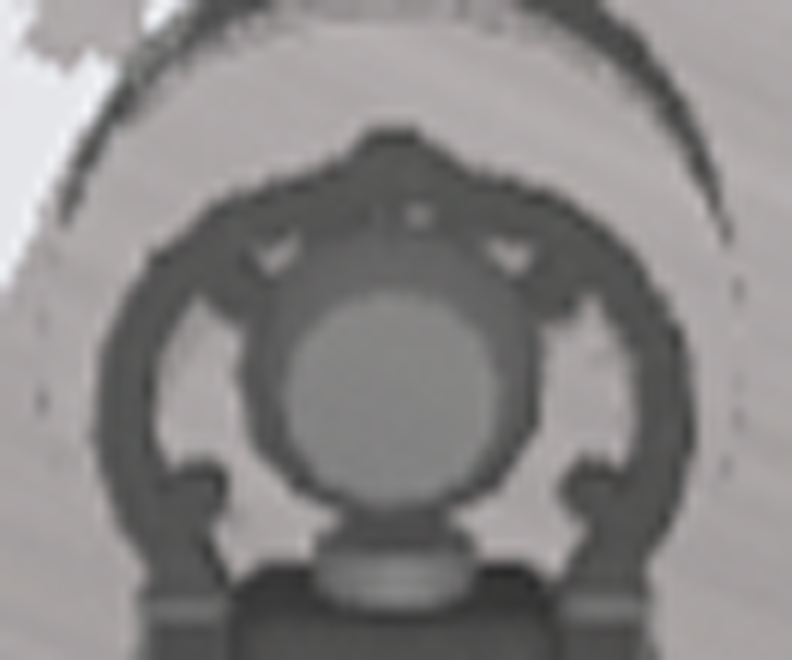

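```bash
python3 - <<'E'
from h import *
k=(lambda W:(W['K'],W['R'],W['t']))(np.load('wrist13.npz'))
o=get_obs();R=Ro.from_quat(o['orientation']).as_matrix();p=o['position']
f=lambda q:(285+q[0]/12-.46,145+q[1]/12-.46)
T=lambda q,z:((R.T@(onplane(f(q),z,*k)-p))*1000).round(2)
print('nose',T((393,397),.101),'with',p)
for zt in (.1025,.104,.1055): print('ring',zt,T((393,422),p[2]-zt))
print('dia check',[ (T((500,397),.101)-T((286,397),.101))[1]])
S=np.load('side13.npz');ks=(S['K'],S['R'],S['t'])
for d in (.1015,.106,.108): print(((proj(p+R@[-2.4e-3,-.0185,d],*ks)-[320,170]+.45)*10).round(0))
E
```

```text
nose [ 17.42  -0.75 110.71] with [0.5135236  0.00290383 0.21170988]
ring 0.1025 [ 17.33  -0.73 102.5 ]
ring 0.104 [ 16.98  -0.73 104.  ]
ring 0.1055 [ 16.63  -0.74 105.5 ]
dia check [np.float64(16.76)]
[342. 315.]
[341. 333.]
[340. 341.]
```

```bash
python3 -m handwheel '[[0.35,0.4,0,2,0],[0.35,0.4,0,4,0],[0.35,0.4,0,6,0],[0.35,0.4,0,8,0],[0.35,0.4,0,10,0],[0.35,0.4,0,11,0],[0.35,0.4,0,11,0]]';  python3 - <<'E'
from h import *
f,K,R,t=cam('wrist'); np.savez('wrist14.npz',f=f,K=K,R=R,t=t); crop(f,285,145,66,55,12,'c_w14.png')
f,K,R,t=cam('side'); np.savez('side14.npz',f=f,K=K,R=R,t=t); g=np.clip((f.astype(float)-30)*1.5,0,255).astype(np.uint8);crop(g,320,170,50,65,10,'c_s14.png')
print(get_obs()['position'],get_obs()['ft_force'])
E
```

```text
time: 15.0
position: [0.5138, 0.0031, 0.2006]
orientation: [0.976, 0.216, -0.0, -0.0]
ft_force: [0.5, -0.1, -1.8]
gripper_width: 0.397
[0.51387143 0.00309909 0.20068368] [ 0.08044753  0.61946876 -1.6384047 ]
```

View pics/c_s14.png

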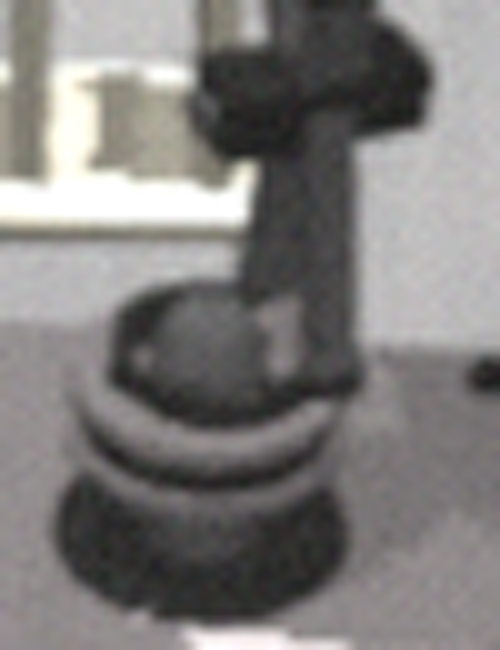

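View pics/c_w14.png

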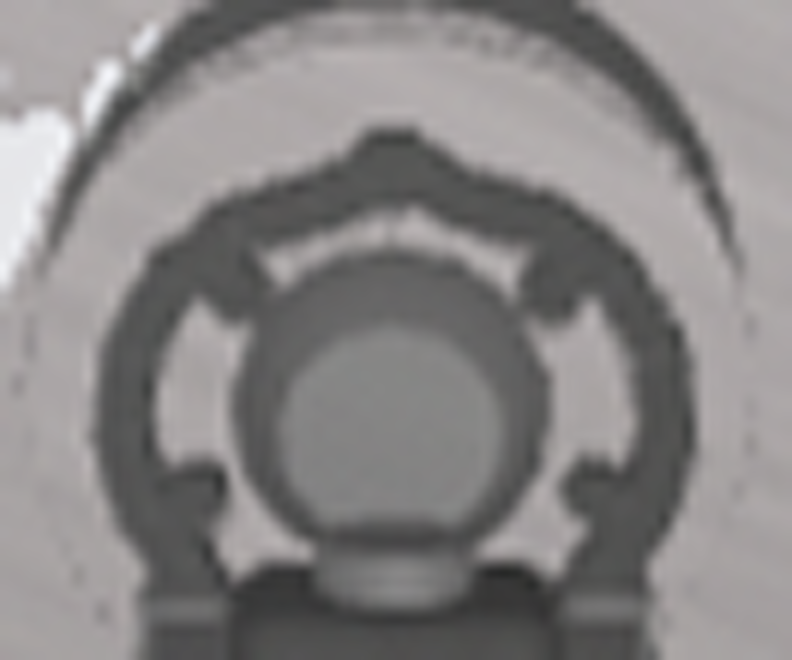

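```bash
python3 - <<'E'
from h import *
k=(lambda W:(W['K'],W['R'],W['t']))(np.load('wrist14.npz'))
o=get_obs();R=Ro.from_quat(o['orientation']).as_matrix();p=o['position']
f=lambda q:(285+q[0]/12-.46,145+q[1]/12-.46)
T=lambda q,z:((R.T@(onplane(f(q),z,*k)-p))*1000).round(2)
print('nose',T((391,325),.101),T((278,435),.101),T((502,435),.101))
print('cyl edge .094 back',T((391,248),.094),T((235,400),.094),T((550,400),.094))
for zt in (.104,.1055): print('ring',zt,T((393,422),p[2]-zt),[T(q,p[2]-zt).tolist() for q in [(263,300),(525,302),(225,495),(563,495)]])
E
```

```text
nose [25.47 -0.78 99.69] [17.02 -9.31 99.68] [17.04  7.6  99.69]
cyl edge .094 back [ 30.01  -0.8  106.69] [ 18.13 -12.85 106.68] [ 18.16  11.49 106.69]
ring 0.104 [ 17.03  -0.64 104.  ] [[26.51, -10.51, 104.0], [26.37, 9.38, 104.0], [11.25, -13.58, 104.0], [11.28, 12.47, 104.0]]
ring 0.1055 [ 16.68  -0.64 105.5 ] [[26.21, -10.56, 105.5], [26.08, 9.43, 105.5], [10.87, -13.66, 105.5], [10.9, 12.54, 105.5]]
```

```bash
python3 -m handwheel '[[0.35,0.4,-0.2,1,0],[0.35,0.4,-0.2,2,0],[0.35,0.4,-0.2,3,0],[0.35,0.4,-0.2,3,0]]'; python3 -m handwheel '[[0.35,0,0,1,0],[0.35,0,0,1,0]]';python3 -m handwheel '[[0.35,0,0,1,0],[0.35,0,0,1,0]]'; python3 -m handwheel '[[0.35,0,0,1,0],[0.35,0,0,1,0]]'
```

```text
time: 15.6
position: [0.5143, 0.0035, 0.1978]
orientation: [0.976, 0.216, 0.0, 0.0]
ft_force: [-0.1, -0.2, 3.1]
gripper_width: 0.394
time: 15.85
position: [0.5143, 0.0034, 0.1967]
orientation: [0.976, 0.216, 0.0, 0.0]
ft_force: [-1.1, -0.1, 3.2]
gripper_width: 0.403
time: 16.1
position: [0.5142, 0.0034, 0.1957]
orientation: [0.976, 0.216, 0.0, 0.0]
ft_force: [-0.6, 0.9, 3.9]
gripper_width: 0.396
time: 16.35
position: [0.5142, 0.0035, 0.1947]
orientation: [0.976, 0.216, 0.0, 0.0]
ft_force: [0.4, -0.2, 5.9]
gripper_width: 0.4
```

```bash
python3 - <<'E'
from h import *
F=[]
f,K,R,t=cam('wrist'); F.append(get_obs()['ft_force'][2]); np.savez('wrist15.npz',f=f,K=K,R=R,t=t); crop(f,285,145,66,55,12,'c_w15.png')
f,K,R,t=cam('side'); F.append(get_obs()['ft_force'][2]);np.savez('side15.npz',f=f,K=K,R=R,t=t); g=np.clip((f.astype(float)-30)*1.5,0,255).astype(np.uint8);crop(g,320,180,50,55,12,'c_s15.png')
for i in range(4): cam('top'); F.append(get_obs()['ft_force'][2])
print(get_obs()['position'],np.round(F,2),np.mean(F))
E
```

```text
[0.51424052 0.00344606 0.19472597] [5.21 5.53 5.42 4.86 4.69 4.74] 5.075414085322337
```

View pics/c_s15.png

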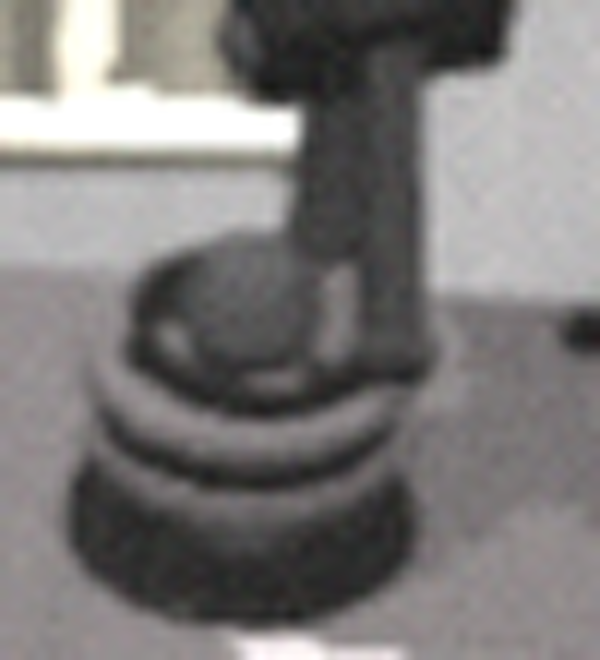

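View pics/c_w15.png

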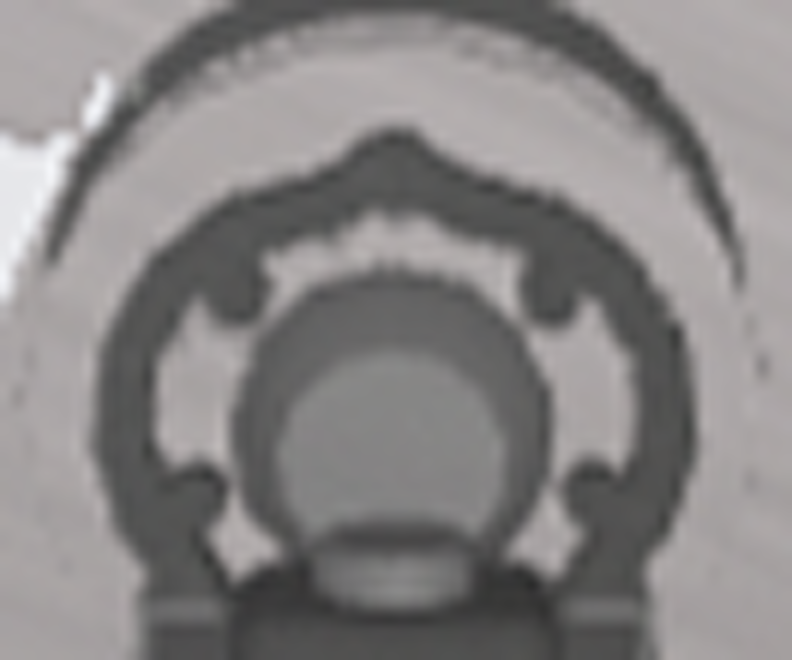

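```bash
python3 -m handwheel '[[0.35,0.4,0,0.5,0],[0.35,0.4,0,0.5,0],[0.35,0.4,0,0.5,0]]'; python3 -m handwheel '[[0.35,0,0,0.5,0],[0.35,0,0,0.5,0]]'; python3 - <<'E'
from h import *
F=[]
for i in range(6): eyes.read_camera('top'); F.append(get_obs()['ft_force'][2])
print(get_obs()['position'],np.round(F,2),np.mean(F))
E
```

```text
time: 17.02
position: [0.5144, 0.0035, 0.1942]
orientation: [0.976, 0.216, -0.0, 0.0]
ft_force: [-1.3, -0.6, 5.7]
gripper_width: 0.398
time: 17.27
position: [0.5145, 0.0035, 0.1937]
orientation: [0.976, 0.216, -0.0, 0.0]
ft_force: [-1.2, -0.5, 6.8]
gripper_width: 0.396
[0.51446164 0.00355563 0.19375538] [5.89 5.29 6.33 5.97 6.65 5.69] 5.9704551315125265
```

```bash
python3 -m handwheel '[[0.42,0,0,0,0],[0.45,-0.3,0,0,0],[0.48,-0.6,0,0,0],[0.50,-0.8,0,0,0],[0.50,-0.8,0,0,0]]';  python3 - <<'E'
from h import *
F=[]
f,K,R,t=cam('wrist'); F.append(get_obs()['ft_force'][2]); np.savez('wrist16.npz',f=f,K=K,R=R,t=t); crop(f,285,145,66,55,12,'c_w16.png')
f,K,R,t=cam('side'); F.append(get_obs()['ft_force'][2]);np.savez('side16.npz',f=f,K=K,R=R,t=t); g=np.clip((f.astype(float)-30)*1.5,0,255).astype(np.uint8);crop(g,320,180,50,55,12,'c_s16.png')
print(get_obs()['position'],np.round(F,2),np.mean(F))
E
```

```text
time: 18.2
position: [0.5141, 0.0032, 0.1939]
orientation: [0.976, 0.216, 0.0, 0.0]
ft_force: [-0.2, 0.6, 5.4]
gripper_width: 0.497
[0.51408362 0.00321541 0.19387698] [4.8  5.78] 5.291931792484175
```

View pics/c_s16.png

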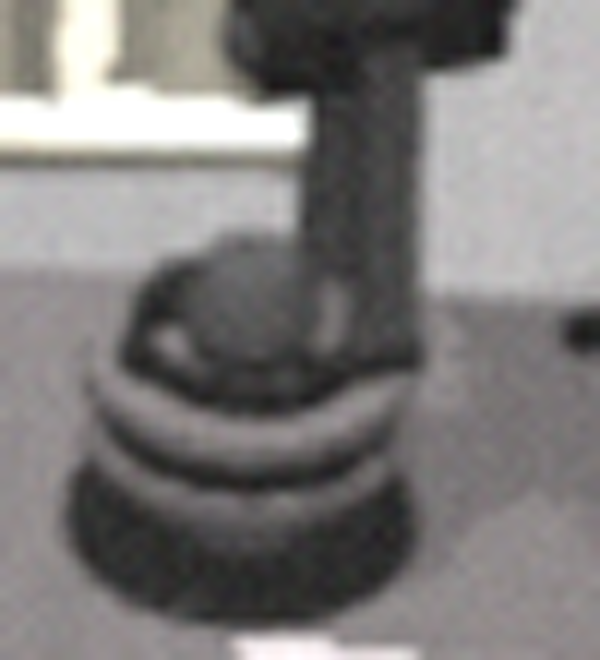

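View pics/c_w16.png

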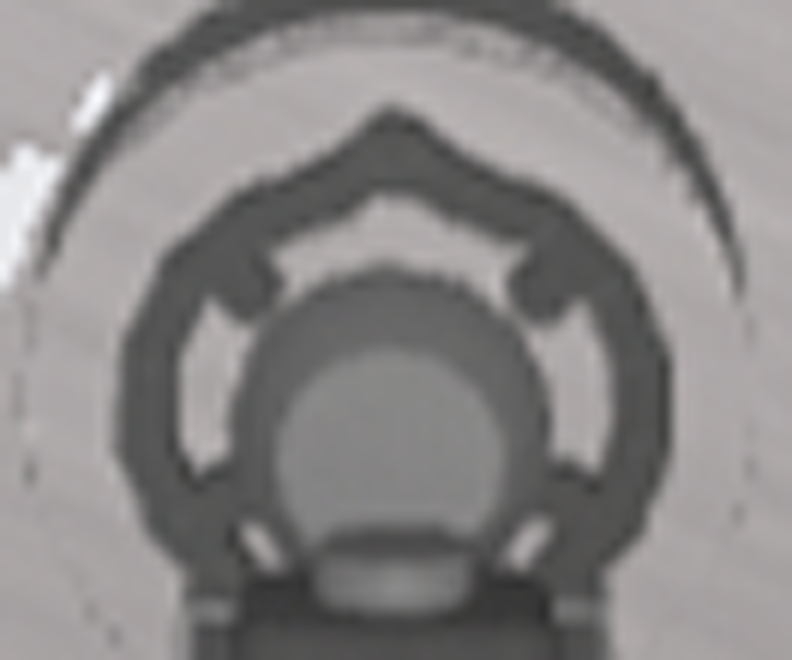

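```bash
python3 -m handwheel '[[0.52,-0.2,0,0,0],[0.54,-0.4,0,0,0],[0.56,-0.6,0,0,0],[0.58,-0.8,0,0,0],[0.60,-1,0,0,0],[0.60,-1,0,0,0]]';  python3 - <<'E'
from h import *
F=[]
f,K,R,t=cam('wrist'); F.append(get_obs()['ft_force'][2]); np.savez('wrist17.npz',f=f,K=K,R=R,t=t); crop(f,285,145,66,55,12,'c_w17.png')
f,K,R,t=cam('side'); F.append(get_obs()['ft_force'][2]);np.savez('side17.npz',f=f,K=K,R=R,t=t); g=np.clip((f.astype(float)-30)*1.5,0,255).astype(np.uint8);crop(g,320,180,50,55,12,'c_s17.png')
print(get_obs()['position'],np.round(F,2),np.mean(F))
E
```

```text
time: 19.05
position: [0.5129, 0.0029, 0.1937]
orientation: [0.976, 0.216, 0.0, 0.0]
ft_force: [0.1, -0.4, 4.5]
gripper_width: 0.6
[0.51290341 0.00286491 0.19365338] [5.34 4.93] 5.137046835692635
```

View pics/c_s17.png

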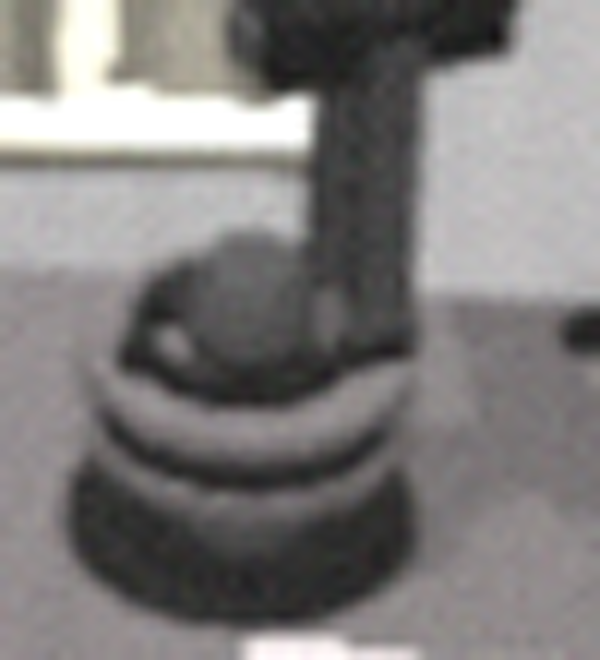

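View pics/c_w17.png

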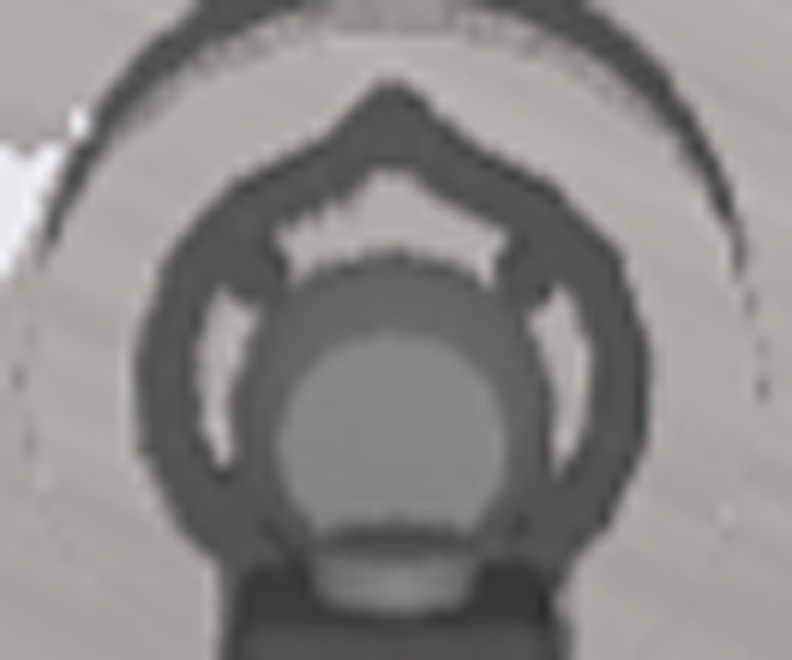

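```bash
python3 -m handwheel '[[0.62,-0.2,0,0,0],[0.64,-0.4,0,0,0],[0.66,-0.4,0,0,0],[0.68,-0.4,0,0,0],[0.69,-0.4,0,0,0],[0.69,-0.4,0,0,0]]';  python3 - <<'E'
from h import *
F=[]
f,K,R,t=cam('wrist'); F.append(get_obs()['ft_force'][2]); np.savez('wrist18.npz',f=f,K=K,R=R,t=t); crop(f,285,145,66,55,12,'c_w18.png')
f,K,R,t=cam('side'); F.append(get_obs()['ft_force'][2]);np.savez('side18.npz',f=f,K=K,R=R,t=t); g=np.clip((f.astype(float)-30)*1.5,0,255).astype(np.uint8);crop(g,320,180,50,55,12,'c_s18.png')
print(get_obs()['position'],np.round(F,2),np.mean(F))
E
```

```text
time: 19.9
position: [0.5123, 0.0027, 0.1934]
orientation: [0.976, 0.216, -0.0, -0.0]
ft_force: [0.1, -0.0, -0.9]
gripper_width: 0.69
[0.51229463 0.00275211 0.19342898] [-0.88 -2.25] -1.5662012481616239
```

View pics/c_s18.png

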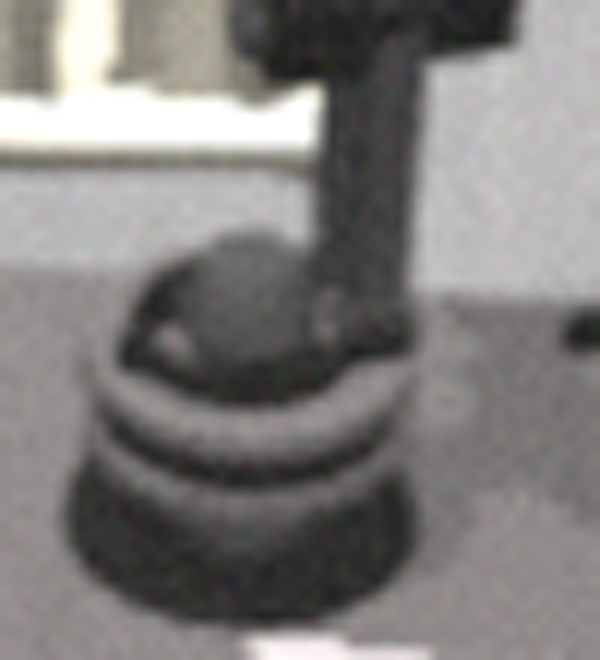

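View pics/c_w18.png

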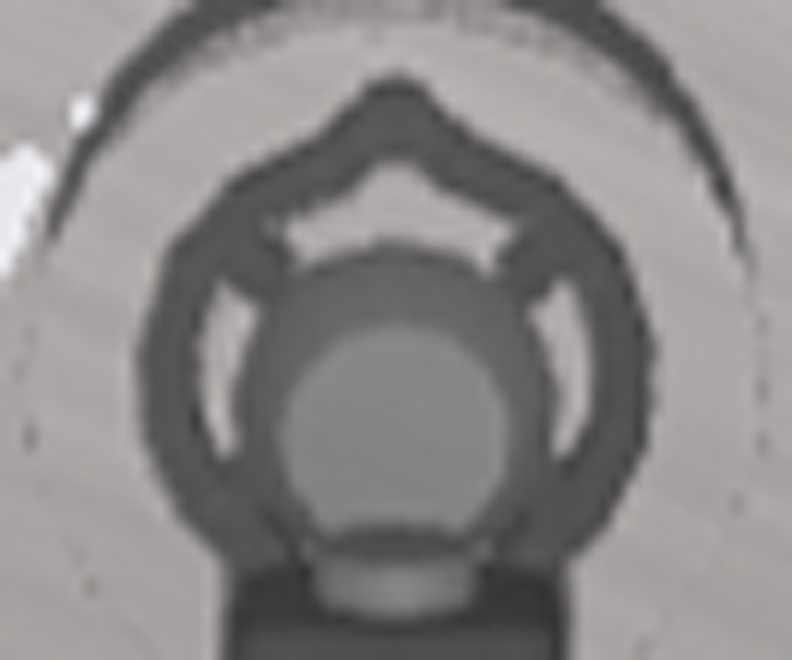

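```bash
python3 -m handwheel '[[0.69,0,0,-1,0],[0.69,0,0,-2.5,0],[0.69,0,0,-4,0],[0.69,0,0,-6,0],[0.69,0,0,-9,0],[0.69,0,0,-12,0],[0.69,0,0,-12,0]]';  python3 - <<'E'
from h import *
f,K,R,t=cam('wrist');  np.savez('wrist19.npz',f=f,K=K,R=R,t=t); crop(f,285,145,66,55,12,'c_w19.png')
f,K,R,t=cam('side'); np.savez('side19.npz',f=f,K=K,R=R,t=t); g=np.clip((f.astype(float)-30)*1.5,0,255).astype(np.uint8);crop(g,320,180,50,55,12,'c_s19.png')
print(get_obs()['position'],get_obs()['ft_force'])
E
```

```text
time: 20.88
position: [0.5126, 0.0027, 0.2059]
orientation: [0.976, 0.216, 0.0, 0.0]
ft_force: [-0.0, 0.8, -2.0]
gripper_width: 0.692
[0.51245955 0.00268513 0.2056208 ] [ 0.95799496 -0.0840228  -1.82636672]
```

View pics/c_s19.png

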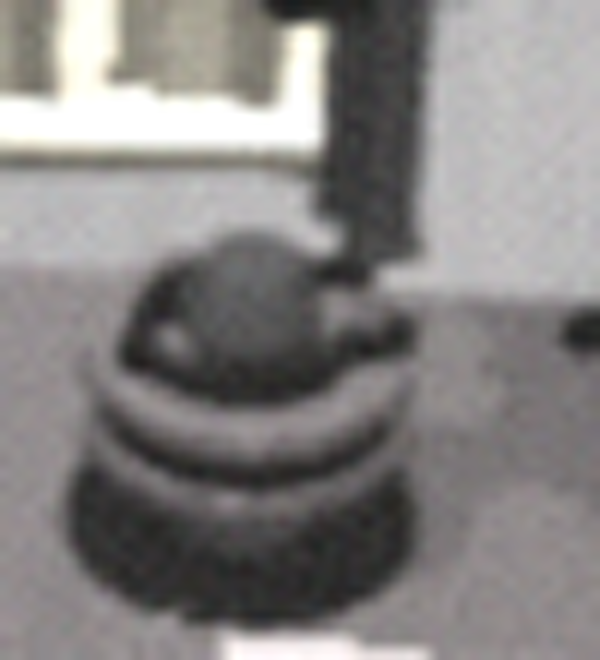

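View pics/c_w19.png

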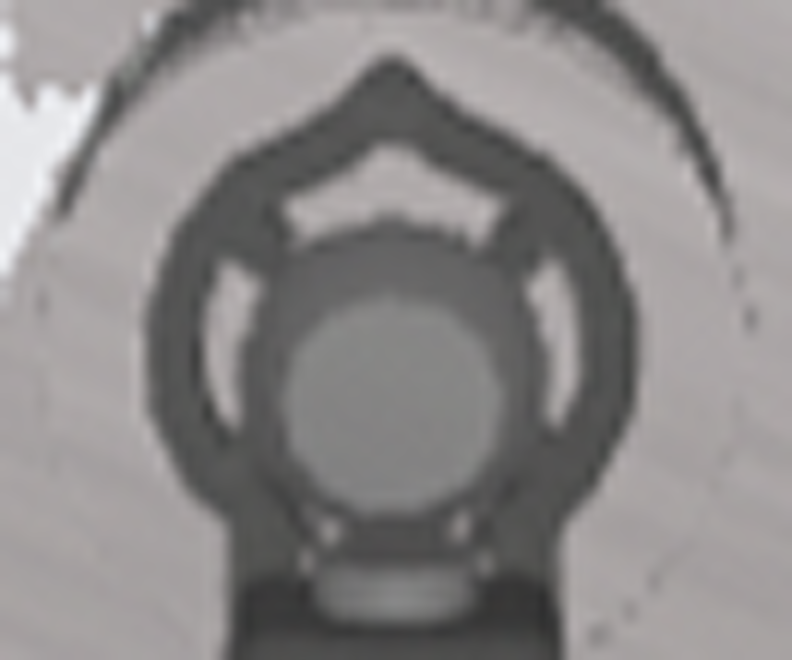

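```bash
python3 -m handwheel '[[0.66,0,0,-15,0],[0.62,0,0,-35,0],[0.62,-2,10,-50,2],[0.62,-6,30,-54,6],[0.62,-11,55,-54,10],[0.62,-18,85,-54,14],[0.62,-24,115,-54,18],[0.62,-30,145,-54,22.8]]'; python3 - <<'E'
from h import *
o=get_obs();R=Ro.from_quat(o['orientation']).as_matrix();p=o['position']
print(p, R[:,0], (R.T@(np.array([.559,-.194,p[2]])-p))*1000)
E
```

```text
time: 21.98
position: [0.5465, -0.1438, 0.2592]
orientation: [1.0, 0.016, -0.0, -0.0]
ft_force: [0.8, 0.1, -1.0]
gripper_width: 0.621
[ 0.54652103 -0.14378617  0.25918155] [ 9.9948151e-01  3.2189695e-02 -7.3130388e-04] [ 1.08561293e+01  5.05894992e+01 -1.39784301e-02]
```

```bash
python3 -m handwheel '[[0.62,4,20,0,0],[0.62,8,38,0,0],[0.62,10.8,48,0,0],[0.62,10.8,50,0,0],[0.62,10.8,50,0,0],[0.62,10.8,50,0,0]]'; python3 - <<'E'
from h import *
f,K,R,t=cam('wrist');  np.savez('wrist20.npz',f=f,K=K,R=R,t=t); crop(f,265,130,106,130,4.6,'c_w20.png'); crop(f,90,120,130,120,6,'c_w20d.png')
f,K,R,t=cam('side'); np.savez('side20.npz',f=f,K=K,R=R,t=t); crop(f,290,40,80,160,3.7,'c_s20.png'); crop(f,310,180,70,80,7,'c_s20d.png')
o=get_obs();print(o['position'],o['orientation'],o['ft_force'])
E
```

```text
time: 22.72
position: [0.5593, -0.1904, 0.2598]
orientation: [1.0, 0.02, 0.0, -0.0]
ft_force: [-0.7, 0.3, -1.3]
gripper_width: 0.62
[ 0.55930324 -0.19053804  0.25975592] [ 9.99809609e-01  1.95126125e-02  5.60154978e-05 -3.37530856e-06] [ 0.15635913 -0.18821152 -1.38486187]
```

View pics/c_w20.png

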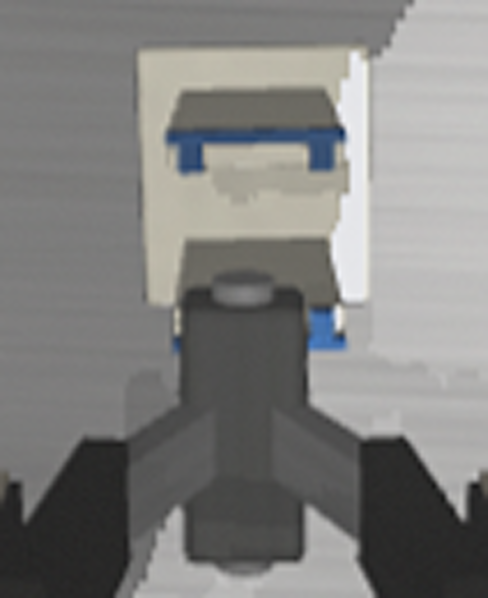

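View pics/c_s20.png

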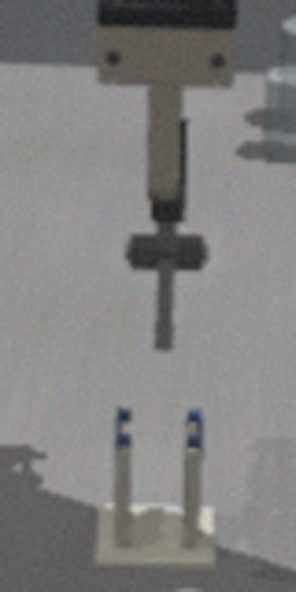

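View pics/c_w20d.png

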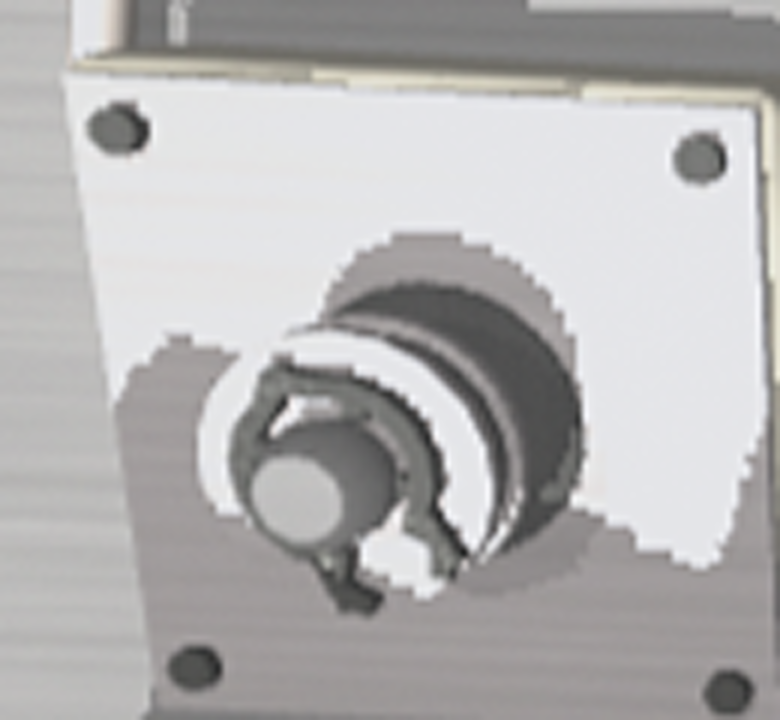

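View pics/c_s20d.png

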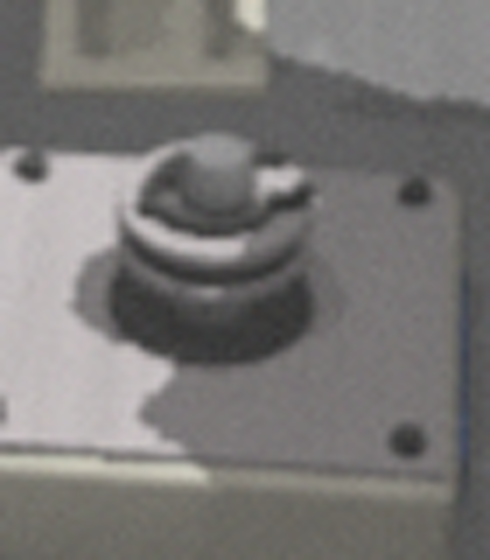

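```bash
python3 - <<'E'
from h import *
k=(lambda W:(W['K'],W['R'],W['t']))(np.load('wrist20.npz'));ks=(lambda W:(W['K'],W['R'],W['t']))(np.load('side20.npz'))
k4=(lambda W:(W['K'],W['R'],W['t']))(np.load('wrist4.npz'))
o=get_obs();R=Ro.from_quat(o['orientation']).as_matrix();p=o['position']
f=lambda q:(265+q[0]/4.6-.39,130+q[1]/4.6-.39)
W=lambda q,z:onplane(f(q),z,*k)
for d in (.040,.045,.05,.108,.112): print(d,((proj(p+R@[0,0,d],*ks)-[290,40]+.37)*3.7).round(1),'dx',((proj(p+R@[.001,0,d],*ks)-proj(p+R@[0,0,d],*ks))*3.7).round(2))
for zt in (.037,.040):
  print('block tool', zt,[((R.T@(W(q,p[2]-zt)-p))*1000).round(1)[:2].tolist() for q in [(183,290),(302,290),(187,558),(303,558)]])
print('lips',[W(q,.091).round(4)[:2].tolist() for q in [(167,131),(345,131),(172,349),(347,348)]])
print('posts/ base',[W(q,.006).round(4)[:2].tolist() for q in [(138,50),(369,50),(148,302),(370,302)]])
E
```

```text
0.04 [163.8 243.4] dx [-1.66 -0.05]
0.045 [163.6 251.1] dx [-1.66 -0.05]
0.05 [163.3 258.8] dx [-1.65 -0.05]
0.108 [160.8 344.9] dx [-1.6  -0.05]
0.112 [160.6 350.7] dx [-1.6  -0.05]
block tool 0.037 [[23.1, -9.8], [23.2, 8.3], [-21.8, -9.7], [-21.8, 9.1]]
block tool 0.04 [[22.3, -10.0], [22.3, 8.4], [-23.3, -9.8], [-23.3, 9.2]]
lips [[0.5851, -0.1701], [0.5868, -0.2133], [0.5295, -0.1727], [0.5316, -0.2171]]
posts/ base [[0.5954, -0.1565], [0.5982, -0.2256], [0.5171, -0.1611], [0.5199, -0.2311]]
```

```bash
python3 -m handwheel '[[0.62,-0.9,3.4,5,0.4],[0.62,-0.9,3.4,25,0.4],[0.62,-0.9,3.4,50,0.4],[0.62,-0.9,3.4,75,0.4],[0.62,-0.9,3.4,95,0.4],[0.62,-0.9,3.4,105,0.4],[0.62,-0.9,3.4,107,0.4],[0.62,-0.9,3.4,107,0.4]]'; python3 - <<'E'
from h import *
f,K,R,t=cam('wrist');  np.savez('wrist21.npz',f=f,K=K,R=R,t=t); crop(f,265,150,106,130,4.6,'c_w21.png')
f,K,R,t=cam('side'); np.savez('side21.npz',f=f,K=K,R=R,t=t); crop(f,305,110,60,90,6.6,'c_s21.png')
o=get_obs();print(o['position'],o['orientation'],o['ft_force'])
E
```

```text
time: 23.82
position: [0.5588, -0.1945, 0.1532]
orientation: [1.0, 0.016, 0.0, 0.0]
ft_force: [0.0, -0.4, -0.2]
gripper_width: 0.623
[ 0.55888475 -0.19451934  0.15337126] [9.99875845e-01 1.57458315e-02 5.48028449e-04 2.49269579e-04] [-0.6631167   0.09824268 -1.25254877]
```

View pics/c_w21.png

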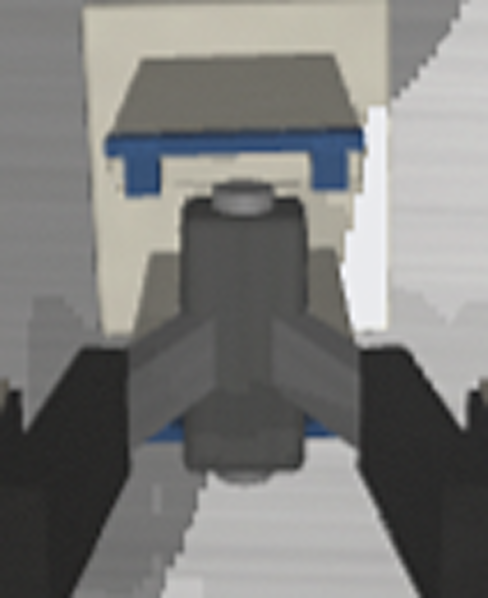

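View pics/c_s21.png

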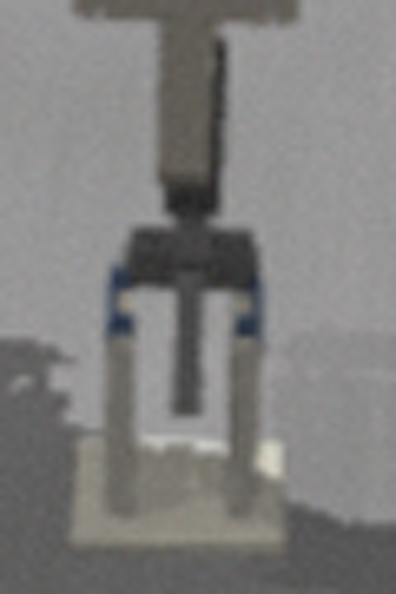

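```bash
python3 - <<'E'
from h import *
k=(lambda W:(W['K'],W['R'],W['t']))(np.load('wrist21.npz'))
o=get_obs();R=Ro.from_quat(o['orientation']).as_matrix();p=o['position']
f=lambda q:(265+q[0]/4.6-.39,150+q[1]/4.6-.39)
T=lambda q,z:((R.T@(onplane(f(q),z,*k)-p))*1000).round(1)[:2].tolist()
print('block',[T(q,p[2]-.037) for q in [(183,200),(304,200),(186,470),(302,470)]])
print('lip far',[T(q,.091) for q in [(107,131),(363,131)]],'near outer edge',T((145,441),.091),T((335,436),.091))
W1=np.load('wrist1.npz')
print(Ro.from_quat(o['orientation']).as_euler('zyx',degrees=True))
E
```

```text
block [[22.8, -9.7], [22.8, 8.8], [-22.5, -9.7], [-22.5, 9.0]]
lip far [[27.8, -23.6], [27.8, 19.7]] near outer edge [-29.5, -18.3] [-28.5, 16.0]
[-1.80439906e+00  6.32414172e-02  1.79972428e+02]
```

```bash
python3 -m handwheel '[[0.62,0.1,-1,0,-0.7],[0.62,0.2,-1.1,3,-0.7],[0.62,0.2,-1.1,6,-0.7],[0.62,0.2,-1.1,9,-0.7],[0.62,0.2,-1.1,11,-0.7],[0.62,0.2,-1.1,11,-0.7]]'; python3 - <<'E'
from h import *
f,K,R,t=cam('wrist');  np.savez('wrist22.npz',f=f,K=K,R=R,t=t); crop(f,265,160,106,130,4.6,'c_w22.png')
f,K,R,t=cam('side'); np.savez('side22.npz',f=f,K=K,R=R,t=t); crop(f,305,110,60,90,6.6,'c_s22.png')
o=get_obs();print(o['position'],o['orientation'],o['ft_force'])
E
```

```text
time: 24.68
position: [0.5586, -0.1932, 0.1414]
orientation: [1.0, 0.022, -0.0, -0.0]
ft_force: [-1.4, -0.2, -1.2]
gripper_width: 0.625
[ 0.55873996 -0.19333124  0.14167787] [9.99762063e-01 2.18132178e-02 3.89032869e-05 1.25384800e-05] [-1.08197116 -0.67451335 -1.87081414]
```

View pics/c_w22.png

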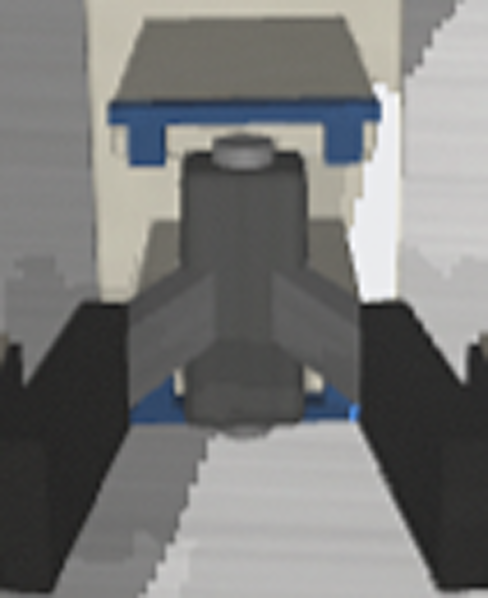

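View pics/c_s22.png

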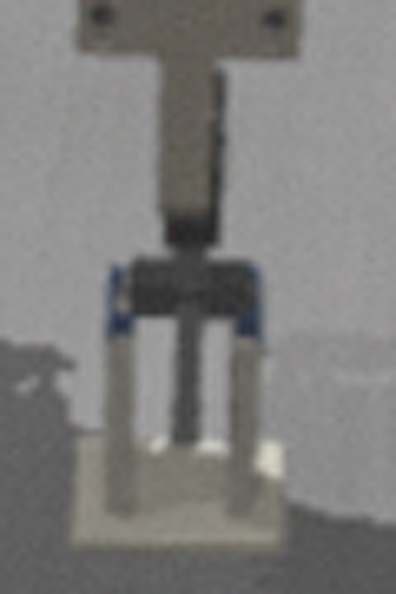

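```bash
python3 - <<'E'
from h import *
k=(lambda W:(W['K'],W['R'],W['t']))(np.load('wrist22.npz'))
o=get_obs();R=Ro.from_quat(o['orientation']).as_matrix();p=o['position']
f=lambda q:(265+q[0]/4.6-.39,160+q[1]/4.6-.39)
T=lambda q,z:((R.T@(onplane(f(q),z,*k)-p))*1000).round(1)[:2].tolist()
print('block',[T(q,p[2]-.037) for q in [(183,153),(304,153),(186,424),(302,424)]])
print('lip far',[T(q,.091) for q in [(109,101),(379,101)]],'near outer edge',T((132,421),.091),T((355,420),.091))
# same measures in wrist2 (seated)
W2=np.load('wrist2.npz');k=(W2['K'],W2['R'],W2['t']); p=np.array([.55964,-.19393,.13834]);
g=lambda q:(200+q[0]/3.33-.35,180+q[1]/3.33-.35)
T2=lambda q,z:(onplane(g(q),z,*k)-p).round(4)[:2]*1000
print('seated block',[T2(q,.101) for q in [(352,43),(440,43),(352,240),(442,240)]],'lips',[T2(q,.091) for q in [(290,12),(488,12),(302,248),(488,246)]])
k=(lambda W:(W['K'],W['R'],W['t']))(np.load('side22.npz'))
for d in ([.022,-.01,.045],[-.022,-.01,.045],[.022,-.01,.107],[0,0,.105],[.028,0,.05],[-.028,0,.05]):
  print(d,((proj(p*0+o['position']+R@d,*k)-[305,110]+.42)*6.6).round(0))
E
```

```text
block [[22.9, -9.8], [22.9, 8.7], [-22.6, -9.8], [-22.5, 9.0]]
lip far [[27.7, -22.2], [27.8, 21.2]] near outer edge [-28.9, -19.7] [-28.6, 18.7]
seated block [array([22.5,  9.9]), array([23.2, -8.6]), array([-23.1,   8.8]), array([-22.3, -11.3])] lips [array([26.3, 23.9]), array([ 27.8, -19.3]), array([-30.6,  20.7]), array([-28.5, -22.8])]
[0.022, -0.01, 0.045] [124. 299.]
[-0.022, -0.01, 0.045] [247. 303.]
[0.022, -0.01, 0.107] [122. 445.]
[0, 0, 0.105] [182. 428.]
[0.028, 0, 0.05] [108. 297.]
[-0.028, 0, 0.05] [263. 302.]
```

```bash
python3 -m handwheel '[[0.62,1.1,0,0,0],[0.62,1.1,0,1,0],[0.62,1.1,0,2,0],[0.62,1.1,0,2,0]]';python3 -m handwheel '[[0.62,0,0,0.7,0],[0.62,0,0,0.7,0]]';python3 -m handwheel '[[0.62,0,0,0.7,0],[0.62,0,0,0.7,0]]'
```

```text
time: 25.28
position: [0.5601, -0.1934, 0.1402]
orientation: [1.0, 0.022, 0.0, 0.0]
ft_force: [-1.7, 0.7, 4.4]
gripper_width: 0.626
time: 25.52
position: [0.5602, -0.1935, 0.1399]
orientation: [1.0, 0.022, 0.001, 0.0]
ft_force: [-2.1, 1.1, 8.5]
gripper_width: 0.62
time: 25.78
position: [0.5604, -0.1936, 0.1394]
orientation: [1.0, 0.022, 0.001, 0.001]
ft_force: [-1.5, -1.1, 8.4]
gripper_width: 0.622
```

```bash
python3 - <<'E'
from h import *
f,K,R,t=cam('wrist');  np.savez('wrist23.npz',f=f,K=K,R=R,t=t); crop(f,265,160,106,130,4.6,'c_w23.png')
f,K,R,t=cam('side'); np.savez('side23.npz',f=f,K=K,R=R,t=t); crop(f,305,110,60,90,6.6,'c_s23.png')
S=np.load('side1.npz'); crop(S['f'],305,110,60,90,6.6,'c_s1z.png')
a=cv2.imread('pics/c_s23.png');b=cv2.imread('pics/c_s1z.png'); cv2.imwrite('pics/cmp23.png',np.hstack([a,b]))
o=get_obs();print(o['position'],o['orientation'],o['ft_force'])
E
```

```text
[ 0.56039095 -0.19358663  0.13936619] [9.99760510e-01 2.18592219e-02 9.18833016e-04 5.02755245e-04] [-1.06155033 -0.05262541  8.57063873]
```

View pics/c_w23.png

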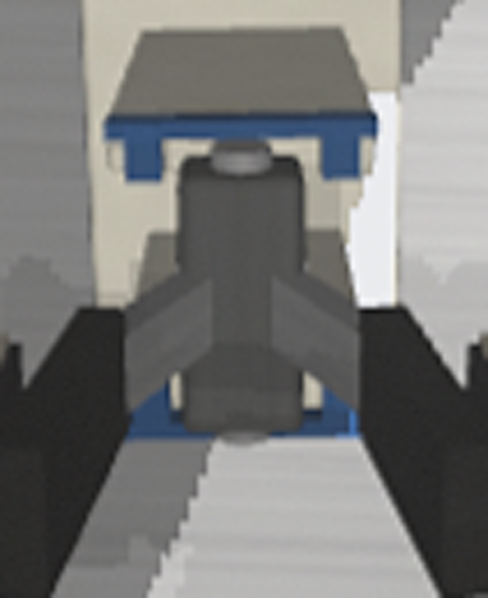

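View pics/cmp23.png

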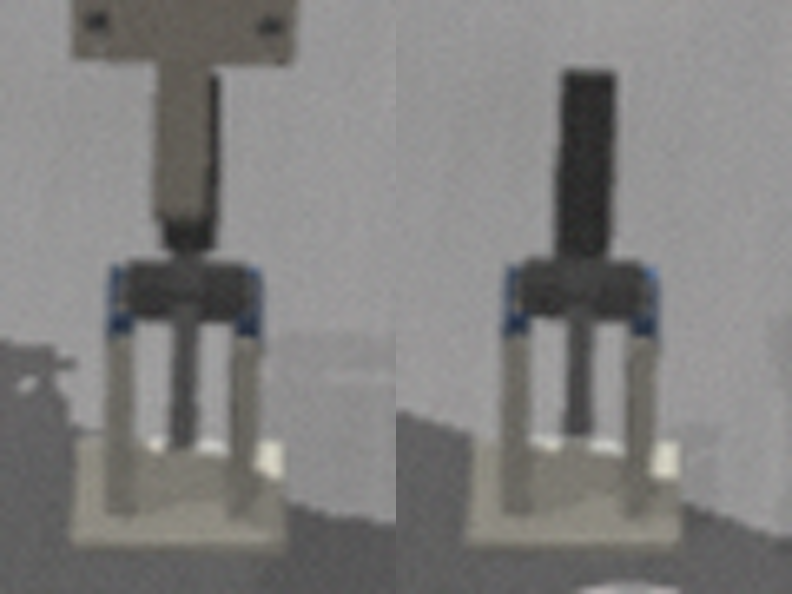

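```bash
python3 -m handwheel '[[0.66,0,0,0,0],[0.70,0,0,0,0],[0.74,0,0,0,0],[0.80,0,0,0,0],[0.9,0,0,0,0],[1,0,0,0,0],[1,0,0,0,0],[1,0,0,0,0]]'; python3 - <<'E'
from h import *
f,K,R,t=cam('wrist');  np.savez('wrist24.npz',f=f,K=K,R=R,t=t); crop(f,200,150,240,150,3.3,'c_w24.png')
f,K,R,t=cam('side'); np.savez('side24.npz',f=f,K=K,R=R,t=t); crop(f,305,110,60,90,6.6,'c_s24.png')
a=cv2.imread('pics/c_s24.png');b=cv2.imread('pics/c_s1z.png'); cv2.imwrite('pics/cmp24.png',np.hstack([a,b]))
o=get_obs();print(o['position'],o['orientation'],o['ft_force'])
E
```

```text
time: 26.88
position: [0.5598, -0.1932, 0.1382]
orientation: [1.0, 0.022, 0.0, 0.0]
ft_force: [0.3, -0.2, -0.2]
gripper_width: 1.001
[ 0.55981101 -0.19321275  0.13824422] [ 9.99761054e-01  2.18594422e-02  8.74047325e-06 -3.22847973e-06] [-0.29144785  0.12127037 -1.11218204]
```

View pics/c_w24.png

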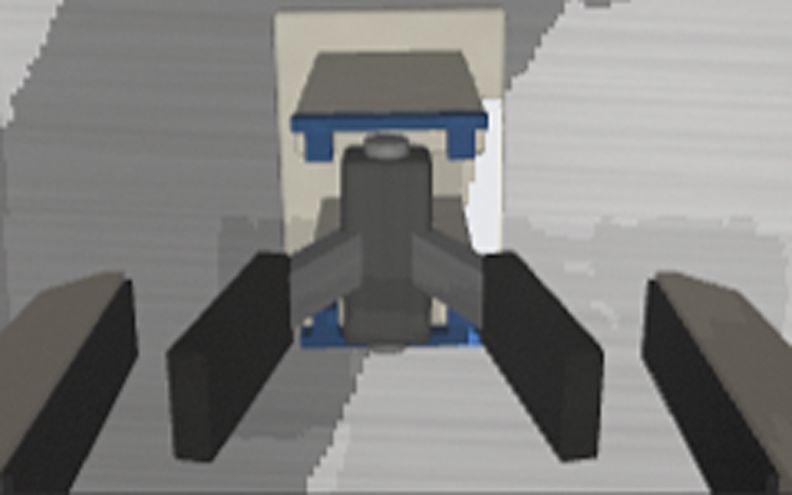

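View pics/cmp24.png

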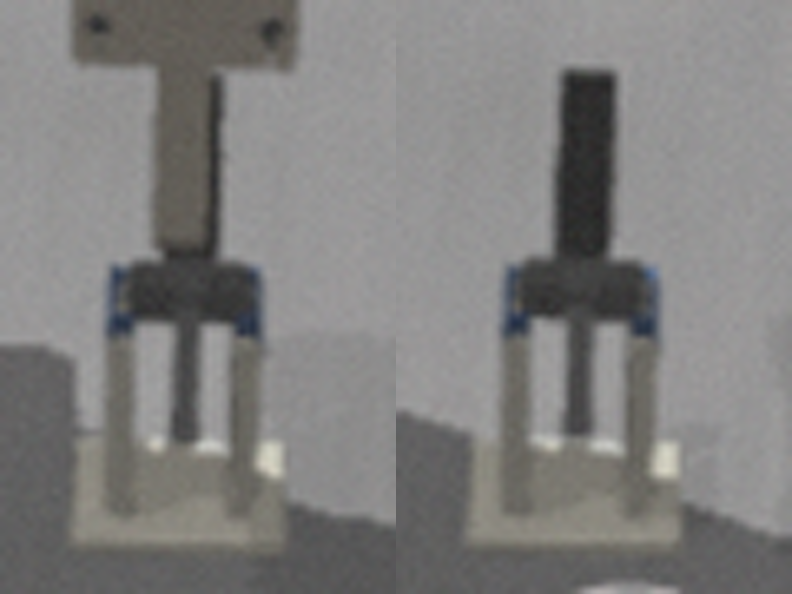

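```bash
python3 -m handwheel '[[1,0,0,-10,0],[1,0,0,-35,0],[1,0,0,-70,0],[1,0,0,-105,0],[1,0,0,-130,0],[1,0,0,-142,0],[1,0,0,-142,0],[1,0,0,-142,0]]'; python3 - <<'E'
from h import *
f,K,R,t=cam('wrist');  np.savez('wrist25.npz',f=f,K=K,R=R,t=t); crop(f,250,110,130,100,6,'c_w25.png'); crop(f,90,110,150,130,5.3,'c_w25d.png')
f,K,R,t=cam('side'); np.savez('side25.npz',f=f,K=K,R=R,t=t); crop(f,305,110,60,90,6.6,'c_s25.png'); crop(f,300,180,90,80,6,'c_s25d.png')
a=cv2.imread('pics/c_s25.png');b=cv2.imread('pics/c_s1z.png'); cv2.imwrite('pics/cmp25.png',np.hstack([a,b]))
f,K,R,t=cam('top'); cv2.imwrite('pics/top25.png',f[:,:,::-1])
o=get_obs();print(o['position'],o['orientation'],o['ft_force'])
E
```

```text
time: 27.98
position: [0.5594, -0.1931, 0.2791]
orientation: [1.0, 0.022, -0.001, -0.0]
ft_force: [0.4, -0.6, 0.1]
gripper_width: 0.999
[ 0.55955413 -0.19312309  0.27934395] [ 9.99761501e-01  2.18268291e-02 -6.56263734e-04 -3.15160966e-04] [ 0.06103652 -0.15177134 -0.68800778]
```

View pics/c_w25.png

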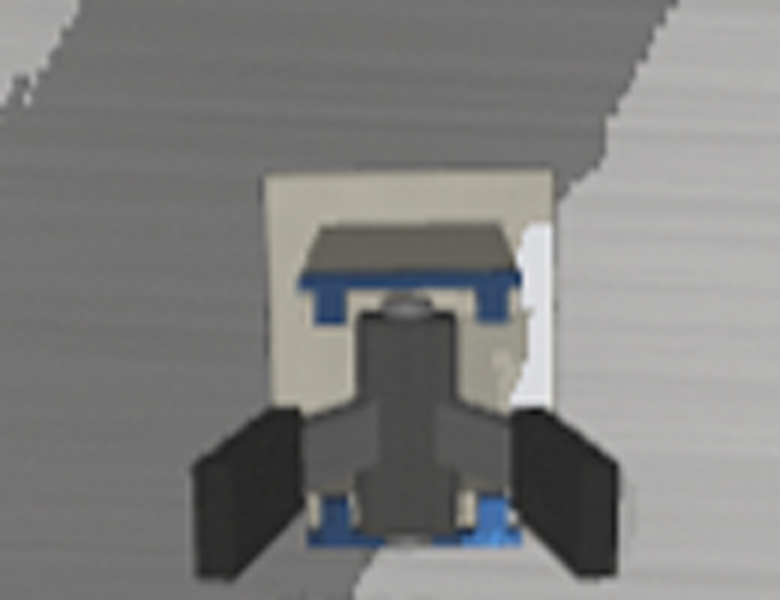

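View pics/cmp25.png

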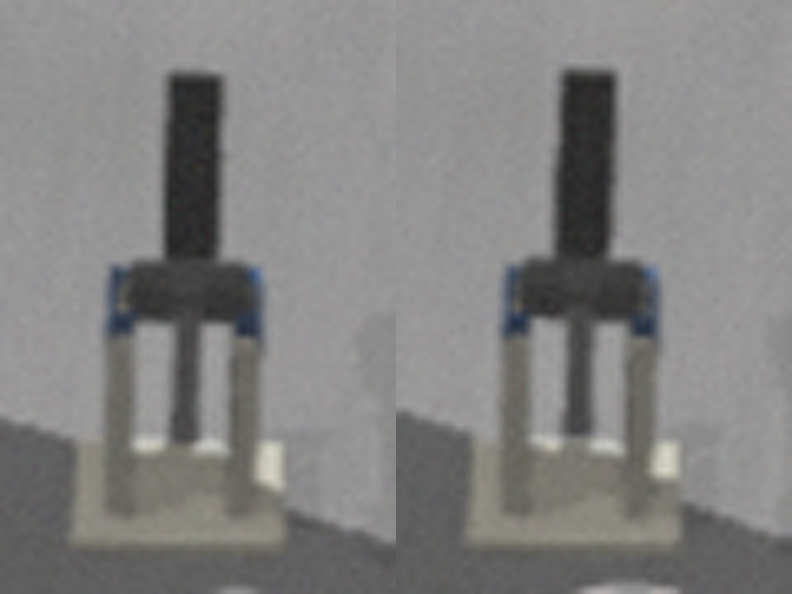

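View pics/c_w25d.png

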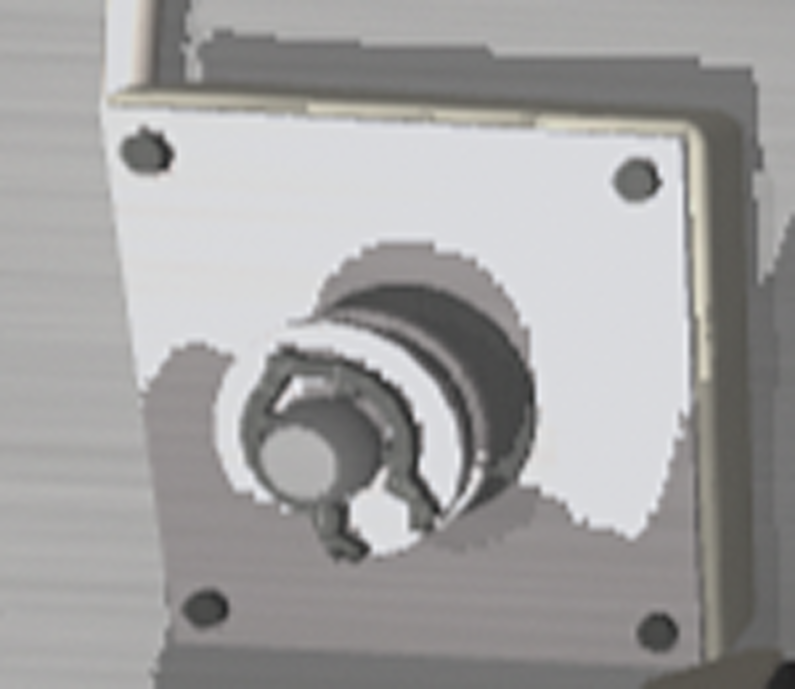

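View pics/c_s25d.png

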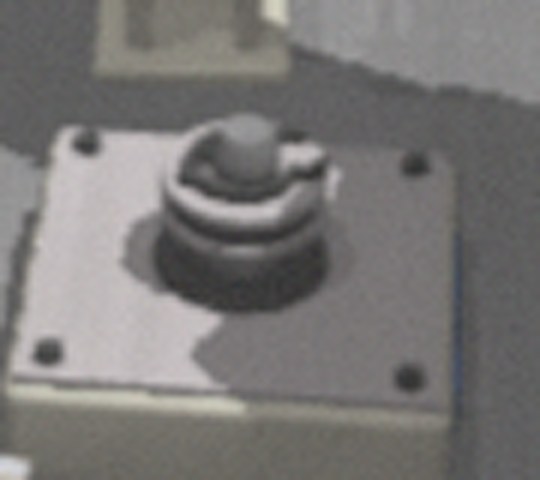

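View pics/top25.png

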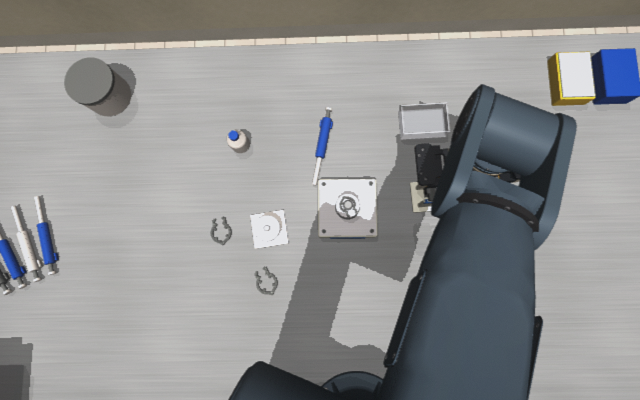

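```bash
python3 -m handwheel '[[1,-4,-20,0,0],[1,-10,-55,0,0],[1,-17,-90,0,0],[1,-24,-125,0,0],[1,-31,-160,0,0],[1,-36,-185,0,0],[1,-38,-199,0,0],[1,-38,-199,0,0]]'; python3 - <<'E'
from h import *
f,K,R,t=cam('wrist');  np.savez('wrist26.npz',f=f,K=K,R=R,t=t); cv2.imwrite('pics/w26.png',f[:,:,::-1])
q=proj([.529,.011,.088],K,R,t); print(q); x,y=int(q[0])-35,int(q[1])-30
crop(f,x,y,70,60,11,'c_w26.png'); print(x,y)
o=get_obs();print(o['position'],o['orientation'],o['ft_force'])
E
```

```text
time: 29.12
position: [0.5129, 0.0047, 0.2803]
orientation: [1.0, 0.023, 0.0, 0.0]
ft_force: [0.7, -0.5, -0.2]
gripper_width: 0.999
[313.47941169 163.49909468]
278 133
[0.51310873 0.00400046 0.28022629] [9.99754461e-01 2.21588106e-02 1.83913376e-05 7.15544807e-05] [-0.31116725  0.01387171  0.19191623]
```

View pics/c_w26.png

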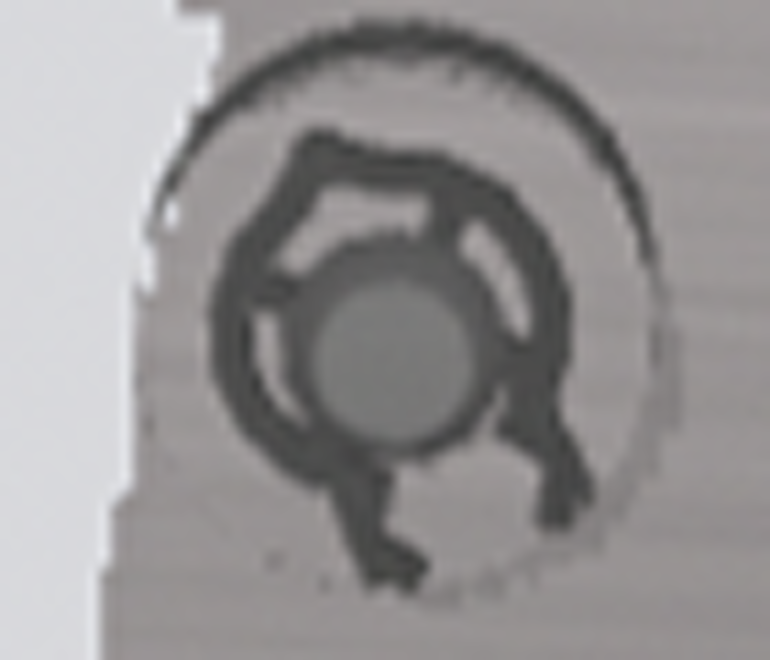

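```bash
python3 - <<'E'
from h import *
k=(lambda W:(W['K'],W['R'],W['t']))(np.load('wrist26.npz'))
f=lambda q:(278+q[0]/11-.45,133+q[1]/11-.45)
P=lambda q,z:onplane(f(q),z,*k)
a,b=P((213,335),.087),P((572,315),.087); print('width',np.linalg.norm(a-b)*1000,(a+b)/2)
l,r=P((397,545),.087),P((560,480),.087); bk=P((318,140),.087); print('back-lug axis',bk,(l+r)/2)
for z in (.082,.084,.086,.088): 
    h1,h2=P((145,360),z),P((662,340),z); print(z,'hub dia',np.linalg.norm(h1-h2)*1000)
k0=(lambda W:(W['K'],W['R'],W['t']))(np.load('side1.npz'));ks=(lambda W:(W['K'],W['R'],W['t']))(np.load('side25.npz'))
S0=np.load('side1.npz')['f'];S1=np.load('side25.npz')['f']
crop(S0,310,190,60,55,6.6,'a.png');crop(S1,310,190,60,55,6.6,'b.png')
cv2.imwrite('pics/cmpd.png',np.hstack([cv2.imread('pics/a.png'),cv2.imread('pics/b.png')]))
for z in (.088,.084): print(z,(proj([.529,.011+.029,z],*ks)-[310,190]+.4)*6.6)
E
```

```text
width 39.32257201007441 [0.53050879 0.01139452 0.087     ]
back-lug axis [0.55018215 0.02022348 0.087     ] [0.50996402 0.00097727 0.087     ]
0.082 hub dia 57.48600690207668
0.084 hub dia 57.17110752185232
0.086 hub dia 56.85620814162794
0.088 hub dia 56.54130876140355
0.088 [201.0021383  171.17272767]
0.084 [200.53517974 181.72988387]
```

View pics/cmpd.png

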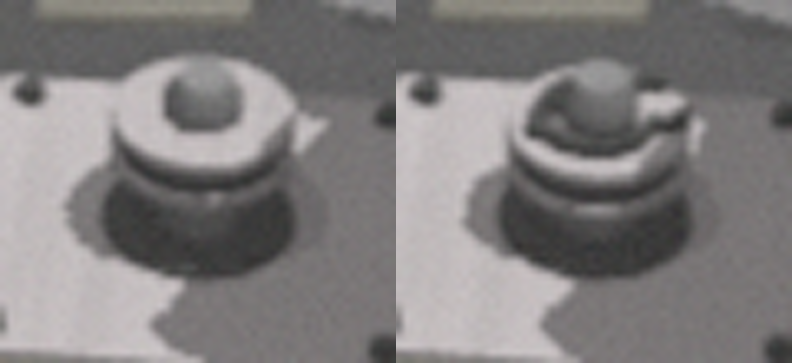

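```bash
python3 - <<'E'
from cell import ticket, get_obs
print(get_obs()['time']); print(ticket.job_done())
E
```

```text
29.175
the job is handed in; nothing more can be done
None
```

I fitted the smallest ring, the one on the dispenser, into the spindle's groove, and put the pliers back in their stand. I handed the job in at 29.2 s of the 67 s allowed; it reports no verdict.

- **Pressing the hub:** The force on the hub stayed at about 8 N by the wrist sensor, well under the 20 N limit. It dropped back to the pliers' own weight as the ring closed.
- **Ring and hub:** In the last wrist picture all four prongs sit under the spindle's edge and the ring measures about 39 mm across. The side view shows the hub about 4 mm lower than at the start, as expected with the ring in the groove.
- **Pliers:** They stand upright at the same height and within about 1 mm of where they were at first. The gripper is open and well clear of everything.
- **Bystanders:** The pipette, tip box, bottle and the two spare rings look unmoved in the top picture.

One disagreement: while lowering the pliers into the stand, the side and wrist cameras differed by up to about 4 mm on their position along x. I used a value in between. They went down onto the seat, and the pictures after release match the starting ones.

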